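Restock the sloped chocolate display from the covered pile

ROBOT

A 6-joint arm with a two-finger parallel gripper is mounted at the origin on the work surface. World frame = base frame: x ahead of the robot, y to its left, z up, the work surface at z = 0. Lengths are in m, angles in degrees, forces in N, time in s.
With the tool pointing down it reaches from about 0.25 to 0.8 m from the base axis. Payload 8.5 kg.
Tool frame: the origin (TCP) lies at the very end of the fingers, on their centre line; the grasp point (between the pads) lies 19 mm behind it; z points along the fingers, y is the line along which they close (so a half turn about z gives the same grasp; the last joint's range is limited). The gripper opens to 85 mm and grips with 20 to 120 N. Pads are 22 mm wide; open, the fingers measure 114 mm over their backs; the gripper's body (76 mm by 85 mm) begins 54 mm behind the grasp point. The pads swing forward as they close: fully open they stand 13 mm farther back than shut.
Start: joints at [69.156, 13.648, -0.773, 75.585, 0, 90], TCP at [0.187, 0.491, 0.231] pointing down, gripper open.
Joint ranges: [-152.45, 152.45], [-59.26, 108.67], [-65.41, 83.53], [-104.44, 129.93], [-82.83, 76.93], [-180, 180]. Speed limits (degrees/s): [127.2, 127.2, 159.86, 180, 180, 180].

INTERFACE

Orientations are given as a 3x3 rotation matrix whose columns are the frame's x, y, z axes.
In Python, from plant import robot gives the robot as it stands.
- The arm moves only by the tool send_rows, never from a script. Its argument "rows" is one flat list of numbers, 7 for each row, row after row: the opening, from -1 (shut) to 1 (fully open), then the shift along the tool's x, y, z in cm, then the turn, a rotation vector about the tool's x, y, z in degrees. In form: [fingers, dx, dy, dz, ax, ay, az, fingers, dx, dy, dz, ax, ay, az, ...]. A call has 1 to 5 rows; each row is the pose to reach, as a shift and turn from the pose commanded when the call began, along the tool's axes at that moment; what a row does not reach only later rows make up. A row lasts 1/10 s, in which the tool goes at most 50 mm and 8.59 degrees, less where a joint would pass 70% of its speed; a pose out of reach is approached as far as the arm can. A call with a gripper value outside its range is refused whole. The fingers move at their own pace and stop on an object; the grip force is fixed at half the most. Time passes only in rows, so rows that repeat a pose let the fingers close. It gives the time, the measured TCP pose, the force, the opening and the grip force at its end, in the units of the state.
- robot.read_state(): the state, without advancing time (a new reading comes with each control period).
- robot.grab_frame(name): name is "side" or "top" or "wrist"; returns a dict with "pixels" (384x512x3 uint8, red, green, blue), "range_z" (384x512 float32, m along the optical axis (not along the pixel's ray), 0 where there is no reading), "intrinsics" (3x3 intrinsics, pixels), "R" (3x3) and "t" (3): a world point X has camera coordinates R X + t. Camera axes: x right, y down, z forward; pixel columns grow to the right and rows downward; lengths in m; the calibration is good to about 2 mm. The wrist camera is an equidistant fisheye: a pixel r from the principal point sees the ray r / f radians off the axis. A picture is of the moment at which its call begins.
- robot.close_job(): hands the job in; it is judged then, once.
The state is a dict: "t": time; "joints": joint angles; "joint_velocities": joint speeds; "joint_torque": joint torques, N m; "tcp_pos": TCP position; "eef_rot": TCP orientation; "force": force on the tool from outside, world axes, zero at the start; "wrist_torque": the same for the moment, N m; "grip_width": finger opening in m; "finger_force": force on a finger pad.
Only numpy, scipy, OpenCV 4.12 (cv2) and the standard library are available. Lean on these libraries where they do the work, as an engineer would, in place of code of your own. Each camera call takes 0.05 s, during which the arm holds its last target. There are 200 camera calls.

TASK

Restock the chocolate display: lift the clear cover off the pile and stand it on the grey mat, put the broken piece from the sloped stand into the blue sample dish, and lift slabs one by one off the top of the pile until each of the stand's five places holds one whole slab, lying flat on the ramp, straight and centred in its place with its lower end down at the front lip. Stand the price card upright on the narrow rail along the back of the stand, lengthwise along it, and put the cover back, square on the board over the slabs that are left, which stay piled there. Leave the whole slabs that were already on display, and everything else on the counter, where they are.

Things in the scene. Friction and masses are not known exactly. Their poses are not given: they have to be found in the camera images.
- place1 (a point): Place 1 of 5 side by side on the stand's ramp (1 at its +y end), 80 mm apart, each 75 mm wide between battens 5 mm high, 118 mm long; along the low front edge runs a lip 10 mm above the ramp. The point on the ramp where the middle of a whole slab's underside belongs, its end 1 mm from the lip; x points up the ramp, y along the stand, z square to the ramp.
- place2 (a point): Place 2 of 5 side by side on the stand's ramp (1 at its +y end), 80 mm apart, each 75 mm wide between battens 5 mm high, 118 mm long; along the low front edge runs a lip 10 mm above the ramp. The point on the ramp where the middle of a whole slab's underside belongs, its end 1 mm from the lip; x points up the ramp, y along the stand, z square to the ramp.
- place3 (a point): Place 3 of 5 side by side on the stand's ramp (1 at its +y end), 80 mm apart, each 75 mm wide between battens 5 mm high, 118 mm long; along the low front edge runs a lip 10 mm above the ramp. The point on the ramp where the middle of a whole slab's underside belongs, its end 1 mm from the lip; x points up the ramp, y along the stand, z square to the ramp.
- place4 (a point): Place 4 of 5 side by side on the stand's ramp (1 at its +y end), 80 mm apart, each 75 mm wide between battens 5 mm high, 118 mm long; along the low front edge runs a lip 10 mm above the ramp. The point on the ramp where the middle of a whole slab's underside belongs, its end 1 mm from the lip; x points up the ramp, y along the stand, z square to the ramp.
- place5 (a point): Place 5 of 5 side by side on the stand's ramp (1 at its +y end), 80 mm apart, each 75 mm wide between battens 5 mm high, 118 mm long; along the low front edge runs a lip 10 mm above the ramp. The point on the ramp where the middle of a whole slab's underside belongs, its end 1 mm from the lip; x points up the ramp, y along the stand, z square to the ramp.
- rail (a point): Middle of the top face of the flat narrow rail (26 mm deep, 406 mm wide, 100 mm above the counter) along the back of the fixed wooden sloped stand. x points to the stand's back (away from the robot), y along the stand, z up. The ramp in front of it (to -x) rises backwards at 0.314 rad, from 35 to 71 mm above the counter.
- board: Fixed dark wooden serving board 190 x 145 x 12 mm, on which the pile of slabs lies; origin under its middle at counter height, long side along its x.
- slab1: Whole slab of milk chocolate with nuts, 100 (x) x 48 (y) x 16 (z) mm, 65 to 130 g; origin in the middle of its underside. One of five in the pile on the board at the start (1 lowest, 5 on top), each lying a little askew on the one below.
- slab2: Whole slab of milk chocolate with nuts, 100 (x) x 48 (y) x 16 (z) mm, 65 to 130 g; origin in the middle of its underside. One of five in the pile on the board at the start (1 lowest, 5 on top), each lying a little askew on the one below.
- slab3: Whole slab of milk chocolate with nuts, 100 (x) x 48 (y) x 16 (z) mm, 65 to 130 g; origin in the middle of its underside. One of five in the pile on the board at the start (1 lowest, 5 on top), each lying a little askew on the one below.
- slab4: Whole slab of milk chocolate with nuts, 100 (x) x 48 (y) x 16 (z) mm, 65 to 130 g; origin in the middle of its underside. One of five in the pile on the board at the start (1 lowest, 5 on top), each lying a little askew on the one below.
- slab5: Whole slab of milk chocolate with nuts, 100 (x) x 48 (y) x 16 (z) mm, 65 to 130 g; origin in the middle of its underside. One of five in the pile on the board at the start (1 lowest, 5 on top), each lying a little askew on the one below.
- shown1: Whole slab like those of the pile (100 x 48 x 16 mm, origin in the middle of its underside) that may already lie in one of the five places of the stand; absent in some starts. To be left where it is.
- shown2: Whole slab like those of the pile (100 x 48 x 16 mm, origin in the middle of its underside) that may already lie in one of the five places of the stand; absent in some starts. To be left where it is.
- shown3: Whole slab like those of the pile (100 x 48 x 16 mm, origin in the middle of its underside) that may already lie in one of the five places of the stand; absent in some starts. To be left where it is.
- shown4: Whole slab like those of the pile (100 x 48 x 16 mm, origin in the middle of its underside) that may already lie in one of the five places of the stand; absent in some starts. To be left where it is.
- broken_mid (a point): Middle of the broken slab piece that lies in one of the five places, at the lower end, against the lip: 48 mm wide (y), 16 mm thick, about 50 mm long with a stepped broken edge at its +x end, about 43 g. The point lies 8 mm above its underside, mid-width, 22 mm from its straight lower edge; full width from x = -22 to +18 mm; x points up the ramp, z is square to the slab.
- cover: Clear acrylic box-shaped cover, open below, 150 (x) x 112 (y) x 97 mm high, walls 4 mm, 0.28 to 0.44 kg; inside 142 x 104 x 93 mm. Origin in the middle of its open underside. On its top, in the middle, a black bar grip 60 mm long (x), 16 mm wide (y), from 97 to 125 mm above the underside. At the start it stands on the board over the pile.
- mat: Fixed grey rubber mat 200 x 150 x 4 mm on the counter; origin under its middle at counter height, long side along its x.
- dish: Loose blue rectangular sample dish 95 (x) x 132 (y) x 22 mm high, walls 4 mm, floor 4 to 5 mm thick; origin under its middle.
- ticket: Price card: a wooden foot 18 (x) x 60 (y) x 20 mm high with an upright paper-white card 3 x 56 mm rising from it, 53 mm high over all, about 50 g. Origin in the middle of its underside.
- ribbon: Red ribbon spool, 54 mm across, 26 mm high, origin under its middle; a bystander.
- giftbox: Dark red gift box 94 x 74 x 48 mm, origin under its middle; a bystander.
- jar: Jar of chocolate cream, 64 mm across, 85 mm high, origin under its middle; a bystander.
Things that resemble listed ones, but are neither listed nor needed, are in the scene too. What is shaped like the part that bears broken_mid but turquoise is not meant. There is more than one size of the board; the job needs the larger.

How it is judged:
By the outcome, as a careful person would: the job done as asked, in the order asked, and still so for the second after the job is handed in, with the robot touching nothing.
Of shown1, shown2, shown3, shown4 only 1 to 3 are there at a start; the rules pass over those that are not, and their reading is None.
At some moment in a run one of dish, cover may be knocked a few centimetres aside while the robot is not near it.
Once in a run the grip may slacken for a moment while it holds something.
It also fails if it takes over 210 s, if anything falls off the work surface, if the arm or the gripper's body presses on something with over 40 N, if the wrist force passes 120 N, or if a joint passes its speed limit or range.

## Working session

There is one attempt and no reset: what is moved stays moved. The work goes in short steps, Python scripts to look and compute and a tool call to move; the robot and the scene stay as the last step left them, time stands still between calls to the robot, and variables do not carry over. Pictures are saved under pics/ and viewed, at most 14 in all, crops included, and the job is handed in when it is done.

Besides the shell and the picture viewer there is one more tool, called after "Emit:" in YAML: its name, and indented under it one key for each argument. send_rows: Moves the arm, as the interface text tells. Its arguments: {"type":"object","properties":{"rows":{"type":"array","items":{"type":"number"}}},"required":["rows"]}

```bash
ls; mkdir -p pics
python3 - <<'E'
from plant import robot
import cv2,numpy as np
s=robot.read_state();print(s)
for n in ["top","side"]:
    f=robot.grab_frame(n);np.savez(f"pics/{n}0.npz",**f)
    print(n,f["intrinsics"],f["R"],f["t"])
    cv2.imwrite(f"pics/{n}0.png",cv2.resize(f["pixels"][:,:,::-1],(800,600),interpolation=cv2.INTER_CUBIC))
E
```

```text
pics
{'t': 0.0, 'joints': array([ 6.91537448e+01,  1.36812922e+01, -8.15594530e-01,  7.55823471e+01,
       -2.38521093e-05,  9.00007949e+01]), 'joint_velocities': array([ 0.04147262,  0.01789595, -0.03550597, -0.02841722,  0.00312033,
        0.00818567]), 'joint_torque': array([ 2.55416693e-03, -5.38786054e+01,  3.46437120e+01,  1.83755276e-02,
       -5.36006712e-05,  9.13935509e-06]), 'tcp_pos': array([0.18668926, 0.49026993, 0.23068369]), 'eef_rot': array([[-9.34533755e-01,  3.55874161e-01, -4.91728615e-04],
       [ 3.55874501e-01,  9.34532861e-01, -1.29251315e-03],
       [-4.35481978e-07, -1.38289084e-03, -9.99999044e-01]]), 'force': array([0.56684666, 0.23637258, 0.47624768]), 'wrist_torque': array([0.01211066, 0.03165308, 0.0076341 ]), 'finger_force': 0.0, 'grip_width': 0.0854315299976517}
top [[409.59768043   0.         259.71209211]
 [  0.         409.59768043 194.25813028]
 [  0.           0.           1.        ]] [[ 0.0151815  -0.9996116   0.02337035]
 [-0.98568382 -0.01888704 -0.16754312]
 [ 0.16791944 -0.02049222 -0.98558771]] [-0.01224873  0.56944557  1.16313317]
side [[387.900592     0.         251.38356962]
 [  0.         387.900592   188.52708873]
 [  0.           0.           1.        ]] [[ 0.88489409 -0.46566285 -0.01098025]
 [-0.26629594 -0.4864172  -0.8321567 ]
 [ 0.38216348  0.73929454 -0.55443183]] [-0.52642446  0.2443521   0.90073557]
```

View pics/top0.png

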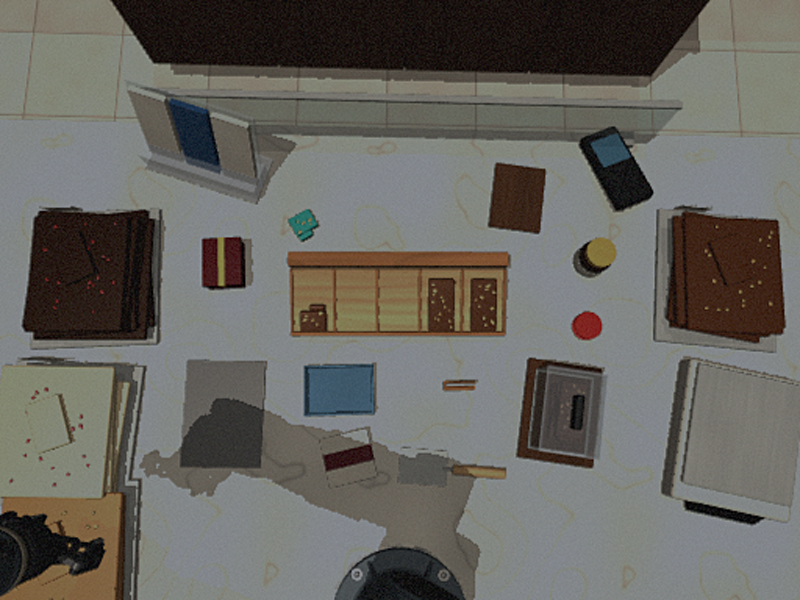

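View pics/side0.png

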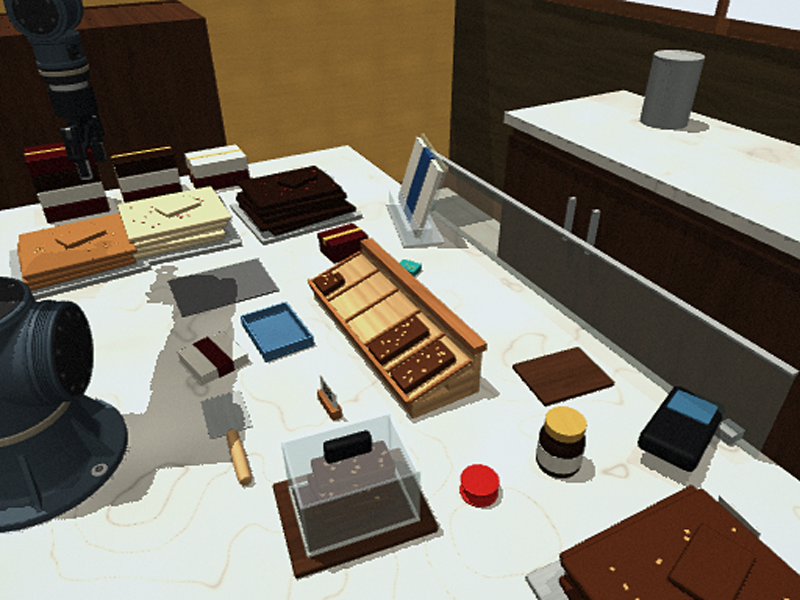

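```bash
cat > h.py <<'E'
import numpy as np,cv2
from scipy.spatial.transform import Rotation as Ro
def ray(f,u,v):
    K=f["intrinsics"];d=np.array([(u-K[0,2])/K[0,0],(v-K[1,2])/K[1,1],1.]);R=f["R"];return R.T@d,-R.T@f["t"]
def onz(f,u,v,z):
    d,c=ray(f,u,v);return c+d*(z-c[2])/d[2]
def cloud(f):
    K=f["intrinsics"];Z=f["range_z"];v,u=np.mgrid[:Z.shape[0],:Z.shape[1]]
    C=np.stack([(u-K[0,2])/K[0,0]*Z,(v-K[1,2])/K[1,1]*Z,Z],-1);P=(C-f["t"])@f["R"];P[Z<=0]=np.nan;return P
E
python3 - <<'E'
from h import *
f=dict(np.load("pics/top0.npz"))
im=f["pixels"][:,:,::-1]
a=im[140:310,110:400];a=cv2.resize(np.clip(a*1.5,0,255).astype(np.uint8),None,fx=2.75,fy=2.75,interpolation=cv2.INTER_CUBIC)
cv2.imwrite("pics/c1.png",a)
g=dict(np.load("pics/side0.npz"))["pixels"][:,:,::-1]
b=cv2.resize(g[215:285,120:220],(400,280),interpolation=cv2.INTER_CUBIC)
c=cv2.resize(g[260:360,165:285],(400,333),interpolation=cv2.INTER_CUBIC)
o=np.zeros((340,800,3),np.uint8);o[:280,:400]=b;o[:333,400:]=c
cv2.imwrite("pics/c2.png",o)
P=cloud(f)
np.set_printoptions(precision=4,suppress=True)
for u,v in [(295,245),(370,262),(355,262),(340,262),(368,290),(217,250),(140,260),(260,165),(200,204),(235,195),(283,195),(310,195),(331,160)]:
    print((u,v),np.median(P[v-1:v+2,u-1:u+2].reshape(-1,3),0))
E
```

```text
(295, 245) [ 0.4235 -0.1096  0.0214]
(370, 262) [ 0.376  -0.2984  0.1388]
(355, 262) [nan nan nan]
(340, 262) [ 0.3757 -0.2434  0.021 ]
(368, 290) [ 0.3013 -0.2997  0.1105]
(217, 250) [0.4056 0.1217 0.0034]
(140, 260) [0.3726 0.3484 0.0042]
(260, 165) [ 0.6457 -0.0009  0.1   ]
(200, 204) [0.5356 0.1712 0.0584]
(235, 195) [nan nan nan]
(283, 195) [ 0.5658 -0.0701  0.0655]
(310, 195) [ 0.5666 -0.1493  0.0663]
(331, 160) [ 0.6909 -0.2252 -0.002 ]
```

View pics/c1.png

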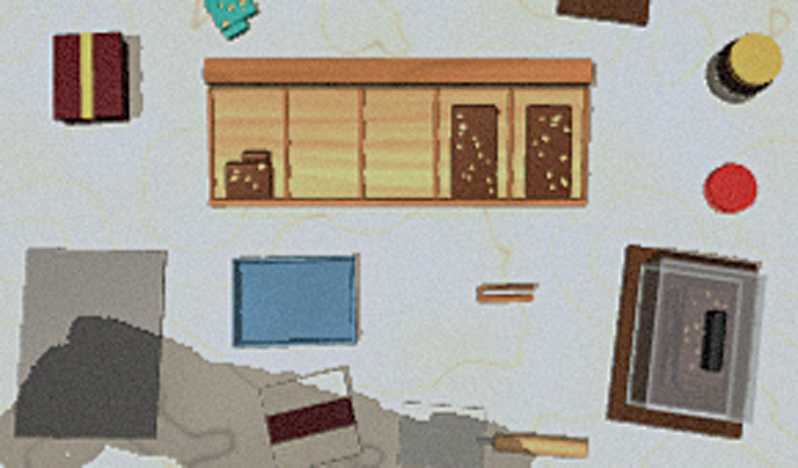

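View pics/c2.png

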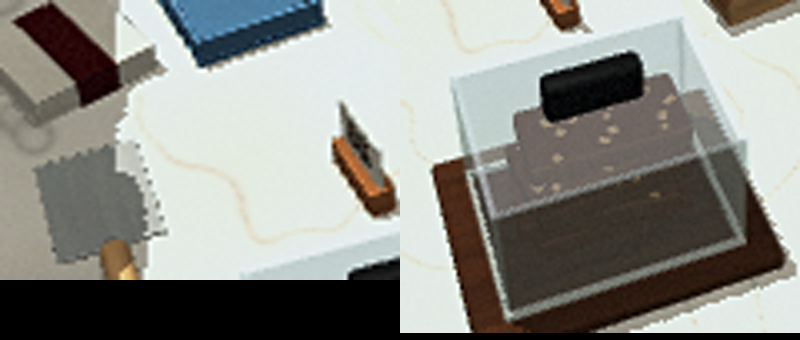

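Run:
```python
from h import *
np.set_printoptions(precision=4,suppress=True)
f=dict(np.load("pics/top0.npz"));P=cloud(f)
def q(name,pts,z):
    W=np.array([onz(f,u/2.75+110,v/2.75+140,z) for u,v in pts]);e=np.linalg.norm(np.diff(np.vstack([W,W[:1]]),axis=0),axis=1)
    print(name,W[:,:2].tolist() and W[:,:2].round(4).tolist(),"c",W.mean(0),"edges",e, "ang",np.degrees(np.arctan2(*( (W[0]+W[1]-W[2]-W[3])[[1,0]]))))
q("bar",[(705,310),(726,311),(721,371),(700,370)],.137)
q("board",[(628,246),(763,263),(741,437),(608,420)],.012)
q("mat",[(27,248),(167,252),(156,437),(14,437)],.004)
q("dish",[(233,257),(356,254),(357,343),(234,346)],.022)
q("rail",[(205,58),(593,58),(593,84),(205,84)],.1)
q("foot",[(477,284),(533,284),(533,301),(477,301)],.02)
q("lip",[(211,199),(586,199),(586,206),(211,206)],.045)
# stand rail from depth
m=(np.abs(P[...,2]-.1)<.006)&(P[...,0]>.55)&(P[...,0]<.72)&(np.abs(P[...,1])<.3)
X=P[m];print(len(X),np.percentile(X,[1,99],axis=0));r=cv2.minAreaRect((X[:,:2]*1000).astype(np.float32));print(r)
# ramp plane
m=(P[...,2]>.03)&(P[...,2]<.09)&(P[...,0]>.5)&(P[...,0]<.63)&(np.abs(P[...,1])<.22);X=P[m]
for x0 in np.arange(.5,.63,.01):
    k=np.abs(X[:,0]-x0)<.005
    if k.sum():print(round(x0,3),k.sum(),np.median(X[k,2]))
```

```text
bar [[0.4005, -0.2898], [0.3998, -0.3105], [0.3422, -0.3038], [0.3428, -0.2833]] c [ 0.3713 -0.2968  0.137 ] edges [0.0206 0.0581 0.0205 0.0581] ang -6.547626663614311
board [[0.4726, -0.2422], [0.4565, -0.3907], [0.2705, -0.36], [0.2862, -0.2175]] c [ 0.3714 -0.3026  0.012 ] edges [0.1494 0.1885 0.1434 0.188 ] ang -8.447438120763499
mat [[0.4598, 0.4144], [0.4581, 0.2623], [0.2615, 0.2638], [0.2595, 0.4136]] c [0.3597 0.3385 0.004 ] edges [0.1521 0.1965 0.1498 0.2003] ang -0.11505542283999746
dish [[0.4526, 0.1878], [0.458, 0.0554], [0.3633, 0.0522], [0.3582, 0.1828]] c [0.408  0.1195 0.022 ] edges [0.1324 0.0948 0.1307 0.0945] ang 2.5086710376006605
rail [[0.6527, 0.2148], [0.6613, -0.1898], [0.6333, -0.1895], [0.6251, 0.2135]] c [0.6431 0.0122 0.1   ] edges [0.4046 0.0279 0.403  0.0277] ang 0.9647794871106423
foot [[0.428, -0.0758], [0.429, -0.1365], [0.4108, -0.1365], [0.4098, -0.0759]] c [ 0.4194 -0.1062  0.02  ] edges [0.0607 0.0182 0.0605 0.0182] ang 0.0728612207816829
lip [[0.5122, 0.2106], [0.5195, -0.1906], [0.5119, -0.1905], [0.5047, 0.2102]] c [0.5121 0.0099 0.045 ] edges [0.4012 0.0076 0.4008 0.0075] ang 0.9701925406193015
1300 [[ 0.6299 -0.1826  0.0944]
 [ 0.6609  0.2133  0.105 ]]
((644.7265625, 14.055999755859375), (27.443679809570312, 404.5263977050781), 1.3106136322021484)
0.51 241 0.043232025627992124
0.52 464 0.04176653468743273
0.53 474 0.04114103068259006
0.54 485 0.04442248203693758
0.55 478 0.047056127046540566
0.56 473 0.05041986642732516
0.57 480 0.05315016505791495
0.58 495 0.05630916254863999
0.59 489 0.05950090182363985
0.6 498 0.06301779142393515
0.61 483 0.06577143187047506
0.62 471 0.06809702737576828
```

Emit:
send_rows:
  rows: [1, -16.9, -14.4, -2, 0, 0, 0, 1, -16.9, -14.4, -2, 0, 0, 0, 1, -16.9, -14.4, -2, 0, 0, 0, 1, -16.9, -14.4, -2, 0, 0, 0, 1, -16.9, -14.4, -2, 0, 0, 0]

```text
t: 0.6
tcp_pos: [0.2942, 0.2929, 0.2516]
eef_rot: [[-0.934, 0.358, 0.0], [0.358, 0.934, -0.001], [-0.0, -0.001, -1.0]]
force: [0.1, 1.1, -1.3]
grip_width: 0.0854
finger_force: 0.0
```

Emit:
send_rows:
  rows: [1, -16.9, -14.4, -2, 0, 0, -13.8, 1, -16.9, -14.4, -2, 0, 0, -13.8, 1, -16.9, -14.4, -2, 0, 0, -13.8, 1, -16.9, -14.4, -2, 0, 0, -13.8, 1, -16.9, -14.4, -2, 0, 0, -13.8]

```text
t: 1.1
tcp_pos: [0.4009, 0.0987, 0.2715]
eef_rot: [[-0.992, 0.124, 0.0], [0.124, 0.992, -0.0], [-0.0, -0.0, -1.0]]
force: [0.3, 1.3, 0.4]
grip_width: 0.0852
finger_force: 0.0
```

Emit:
send_rows:
  rows: [1, -1, -19.9, 0, 0, 0, 0, 1, -1, -19.9, 0, 0, 0, 0, 1, -1, -19.9, 0, 0, 0, 0, 1, -1, -19.9, 0, 0, 0, 0, 1, -1, -19.9, 0, 0, 0, 0]

```text
t: 1.6
tcp_pos: [0.3848, -0.1027, 0.2711]
eef_rot: [[-0.991, 0.13, -0.0], [0.13, 0.991, -0.001], [0.0, -0.002, -1.0]]
force: [0.1, 0.8, -0.6]
grip_width: 0.0856
finger_force: 0.0
```

Emit:
send_rows:
  rows: [1, -1, -19.9, 0, 0, 0, 0, 1, -1, -19.9, 0, 0, 0, 0, 1, -1, -19.9, 0, 0, 0, 0, 1, -1, -19.9, 0, 0, 0, 0, 1, -1, -19.9, 0, 0, 0, 0]

```text
t: 2.1
tcp_pos: [0.3708, -0.3007, 0.2704]
eef_rot: [[-0.992, 0.127, -0.001], [0.127, 0.992, -0.001], [0.001, -0.001, -1.0]]
force: [0.1, 0.8, 0.2]
grip_width: 0.0853
finger_force: 0.0
```

Emit:
send_rows:
  rows: [1, 0, 0, 0, 0, 0, 0, 1, 0, 0, 0, 0, 0, 0]

```text
t: 2.3
tcp_pos: [0.3712, -0.2953, 0.2711]
eef_rot: [[-0.993, 0.122, -0.001], [0.122, 0.993, 0.001], [0.001, 0.001, -1.0]]
force: [0.5, -0.9, -0.5]
grip_width: 0.0856
finger_force: 0.0
```

Run:
```python
from h import *
from plant import robot
np.set_printoptions(precision=4,suppress=True)
f=robot.grab_frame("wrist");np.savez("pics/w1.npz",**f);s=robot.read_state()
print(s["t"],s["tcp_pos"],s["eef_rot"],s["joints"]);print(f["intrinsics"],f["R"],f["t"])
cv2.imwrite("pics/w1.png",cv2.resize(f["pixels"][:,:,::-1],(800,600),interpolation=cv2.INTER_CUBIC))
```

```text
2.35 [ 0.3714 -0.2951  0.2713] [[-0.9926  0.1213 -0.0003]
 [ 0.1213  0.9926  0.0004]
 [ 0.0003  0.0003 -1.    ]] [-38.4717   8.0429  -2.0703  79.912    0.007  -31.5056]
[[297.3186   0.     255.6956]
 [  0.     297.3186 187.1716]
 [  0.       0.       1.    ]] [[ 0.1223  0.9925  0.0004]
 [ 0.9532 -0.1176  0.2784]
 [ 0.2764 -0.0337 -0.9605]] [ 0.2485 -0.4366  0.3052]
```

View pics/w1.png

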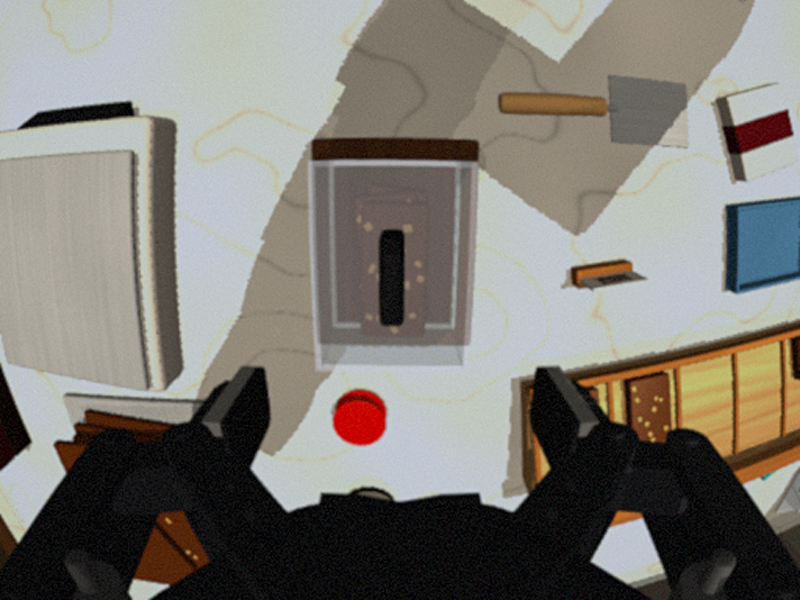

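```bash
cat >> h.py <<'E'
def wz(f,u,v,z):  # u,v in 800x600 wrist view
    K=f["intrinsics"];a=np.array([u/1.5625-K[0,2],v/1.5625-K[1,2]]);r=np.hypot(*a);th=r/K[0,0]
    d=np.r_[a/max(r,1e-9)*np.sin(th),np.cos(th)];R=f["R"];d=R.T@d;c=-R.T@f["t"];return c+d*(z-c[2])/d[2]
def wzs(f,pts,z):
    return np.array([wz(f,u,v,z) for u,v in pts])
def ang(a,b): return np.degrees(np.arctan2(b[1]-a[1],b[0]-a[0]))
E
python3 - <<'E'
from h import *
np.set_printoptions(precision=4,suppress=True)
f=dict(np.load("pics/w1.npz"))
B=wzs(f,[(381,230),(404,230),(404,325),(380,325)],.137);print(B,B.mean(0),ang(B[0],B[3]),ang(B[1],B[2]))
B=wzs(f,[(313,140),(477,141),(478,160),(312,160)],.012);print(B)
B=wzs(f,[(574,268),(630,261),(632,274),(577,285)],.02);print(B)
B=wzs(f,[(310,160),(476,162),(463,365),(317,368)],.109);print(B,B.mean(0))
E
```

```text
[[ 0.3411 -0.3037  0.137 ]
 [ 0.3428 -0.2899  0.137 ]
 [ 0.4031 -0.2972  0.137 ]
 [ 0.4012 -0.3124  0.137 ]] [ 0.372  -0.3008  0.137 ] -8.216780808393743 -6.882156224623113
[[ 0.2725 -0.359   0.012 ]
 [ 0.2909 -0.2191  0.012 ]
 [ 0.3075 -0.22    0.012 ]
 [ 0.2897 -0.3623  0.012 ]]
[[ 0.4114 -0.1402  0.02  ]
 [ 0.411  -0.0812  0.02  ]
 [ 0.424  -0.0789  0.02  ]
 [ 0.428  -0.1376  0.02  ]]
[[ 0.2923 -0.3457  0.109 ]
 [ 0.3072 -0.2378  0.109 ]
 [ 0.4497 -0.2592  0.109 ]
 [ 0.4393 -0.3655  0.109 ]] [ 0.3721 -0.3021  0.109 ]
```

Emit:
send_rows:
  rows: [1, -0.1, -0.6, 5, 0, 0, 0, 1, -0.1, -0.6, 10, 0, 0, 0, 1, -0.1, -0.6, 13, 0, 0, 0, 1, -0.1, -0.6, 15, 0, 0, 0, 1, -0.1, -0.6, 15.6, 0, 0, 0]

```text
t: 2.85
tcp_pos: [0.3709, -0.3002, 0.1137]
eef_rot: [[-0.993, 0.12, -0.002], [0.12, 0.993, 0.002], [0.003, 0.002, -1.0]]
force: [-0.2, 0.2, 1.0]
grip_width: 0.0856
finger_force: 0.0
```

Emit:
send_rows:
  rows: [1, 0, 0, 0, 0, 0, 0, -1, 0, 0, 0, 0, 0, 0, -1, 0, 0, 0, 0, 0, 0, -1, 0, 0, 0, 0, 0, 0, -1, 0, 0, 0, 0, 0, 0]

```text
t: 3.35
tcp_pos: [0.3717, -0.3026, 0.1159]
eef_rot: [[-0.992, 0.123, 0.001], [0.123, 0.992, -0.001], [-0.001, -0.001, -1.0]]
force: [0.2, -0.4, -0.0]
grip_width: 0.0283
finger_force: 0.0
```

Emit:
send_rows:
  rows: [-1, 0, 0, 0, 0, 0, 0, -1, 0, 0, 0, 0, 0, 0, -1, 0, 0, 0, 0, 0, 0]

```text
t: 3.65
tcp_pos: [0.3716, -0.3022, 0.1155]
eef_rot: [[-0.992, 0.123, 0.0], [0.123, 0.992, 0.0], [-0.0, 0.0, -1.0]]
force: [-0.5, 3.2, 3.7]
grip_width: 0.0143
finger_force: 64.6
```

Emit:
send_rows:
  rows: [-1, 0, 0, -2, 0, 0, 0, -1, 0, 0, -5, 0, 0, 0, -1, 0, 0, -9, 0, 0, 0, -1, 0, 0, -12, 0, 0, 0, -1, 0, 0, -14, 0, 0, 0]

```text
t: 4.15
tcp_pos: [0.3716, -0.3027, 0.2571]
eef_rot: [[-0.992, 0.123, 0.001], [0.123, 0.992, -0.001], [-0.001, -0.001, -1.0]]
force: [0.5, -0.1, -4.4]
grip_width: 0.0146
finger_force: 63.6
```

Emit:
send_rows:
  rows: [-1, 0.2, 1.5, 0, 0, 0, 0, -1, 0.6, 4, 0, 0, 0, 0, -1, 1.1, 8, 0, 0, 0, 0, -1, 1.7, 12, 0, 0, 0, 0, -1, 2.25, 15.85, 0, 0, 0, 0]

```text
t: 4.65
tcp_pos: [0.3671, -0.1401, 0.2537]
eef_rot: [[-0.992, 0.123, -0.002], [0.123, 0.992, 0.001], [0.003, 0.001, -1.0]]
force: [-0.0, 0.0, -3.6]
grip_width: 0.0146
finger_force: 63.5
```

Emit:
send_rows:
  rows: [-1, 0.5, 3.5, 0, 0, 0, 0, -1, 1, 7, 0, 0, 0, 0, -1, 1.5, 10.5, 0, 0, 0, 0, -1, 2, 14, 0, 0, 0, 0, -1, 2.25, 15.85, 0, 0, 0, 0]

```text
t: 5.15
tcp_pos: [0.364, 0.0202, 0.2538]
eef_rot: [[-0.993, 0.121, -0.002], [0.121, 0.993, 0.0], [0.002, 0.0, -1.0]]
force: [-0.7, -0.4, -3.8]
grip_width: 0.0145
finger_force: 63.6
```

Emit:
send_rows:
  rows: [-1, 0.5, 3.2, 0, 0, 0, 0, -1, 1, 6.4, 0, 0, 0, 0, -1, 1.5, 9.6, 0, 0, 0, 0, -1, 1.9, 12.8, 0, 0, 0, 0, -1, 2.25, 15.85, 0, 0, 0, 0]

```text
t: 5.65
tcp_pos: [0.3612, 0.1791, 0.2538]
eef_rot: [[-0.993, 0.122, -0.002], [0.122, 0.993, -0.001], [0.002, -0.001, -1.0]]
force: [1.3, -1.2, -3.4]
grip_width: 0.0145
finger_force: 63.6
```

Emit:
send_rows:
  rows: [-1, 0.5, 4, 0, 0, 0, 0, -1, 1, 8, 0, 0, 0, 0, -1, 1.6, 12, 0, 0, 0, -2, -1, 2, 14.5, 0, 0, 0, -5, -1, 2.25, 15.85, 0, 0, 0, -7]

```text
t: 6.15
tcp_pos: [0.3585, 0.3395, 0.2533]
eef_rot: [[-1.0, -0.003, -0.002], [-0.003, 1.0, -0.002], [0.002, -0.002, -1.0]]
force: [0.5, 1.3, -4.0]
grip_width: 0.0146
finger_force: 63.6
```

Emit:
send_rows:
  rows: [-1, 0, 0, 0, 0, 0, 0, -1, 0, 0, 0, 0, 0, 0, -1, 0, 0, 0, 0, 0, 0]

```text
t: 6.45
tcp_pos: [0.3597, 0.3367, 0.2551]
eef_rot: [[-1.0, 0.002, -0.0], [0.002, 1.0, -0.001], [0.0, -0.001, -1.0]]
force: [0.4, 0.5, -3.6]
grip_width: 0.015
finger_force: 63.6
```

Run:
```python
from h import *
from plant import robot
np.set_printoptions(precision=4,suppress=True)
f=robot.grab_frame("wrist");np.savez("pics/w2.npz",**f);s=robot.read_state()
print(s["t"],s["tcp_pos"],s["eef_rot"],s["joints"],s["grip_width"])
f2=robot.grab_frame("top");np.savez("pics/t2.npz",**f2)
a=cv2.resize(f["pixels"][:,:,::-1],(400,300));b=cv2.resize(f2["pixels"][190:310,330:430,::-1],(400,480),interpolation=cv2.INTER_CUBIC)
o=np.zeros((480,800,3),np.uint8);o[:300,:400]=a;o[:,400:]=np.clip(b*1.4,0,255);cv2.imwrite("pics/m2.png",o)
```

```text
6.5 [0.3599 0.3368 0.2553] [[-1.      0.0025 -0.0001]
 [ 0.0025  1.     -0.0005]
 [ 0.0001 -0.0005 -1.    ]] [43.1103 10.0916 -1.8878 78.045  -0.0158 43.2521] 0.014476493418241301
```

View pics/m2.png

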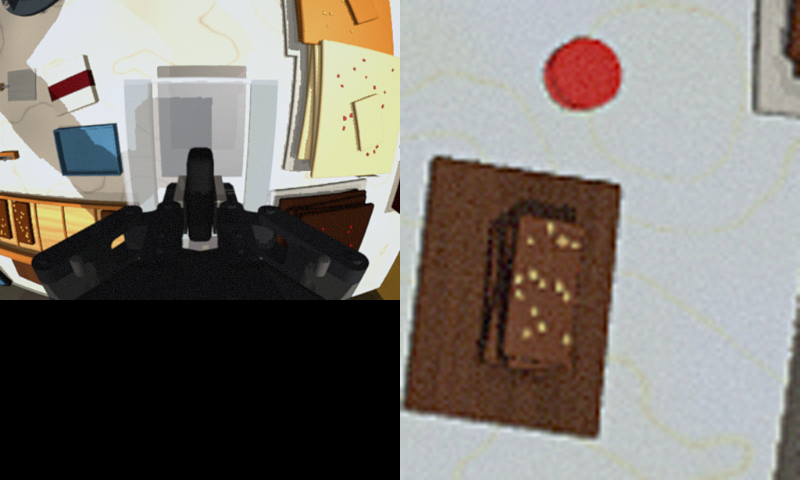

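Emit:
send_rows:
  rows: [-1, 0, 0, 3, 0, 0, 0, -1, 0, 0, 7, 0, 0, 0, -1, 0, 0, 11, 0, 0, 0, -1, 0, 0, 13, 0, 0, 0, -1, 0, 0, 14, 0, 0, 0]

```text
t: 7.05
tcp_pos: [0.3592, 0.3364, 0.1136]
eef_rot: [[-1.0, 0.002, -0.002], [0.002, 1.0, -0.002], [0.002, -0.002, -1.0]]
force: [0.0, 0.1, -3.7]
grip_width: 0.0148
finger_force: 63.5
```

Emit:
send_rows:
  rows: [-1, 0, 0, 0.4, 0, 0, 0, -1, 0, 0, 0.8, 0, 0, 0, -1, 0, 0, 0.8, 0, 0, 0, -1, 0, 0, 0.8, 0, 0, 0]

```text
t: 7.45
tcp_pos: [0.3604, 0.3383, 0.1082]
eef_rot: [[-1.0, 0.001, 0.001], [0.001, 1.0, 0.001], [-0.001, 0.001, -1.0]]
force: [-0.6, 0.7, -3.8]
grip_width: 0.0149
finger_force: 63.6
```

Run:
```python
from h import *
np.set_printoptions(precision=4,suppress=True)
f=dict(np.load("pics/t2.npz"));P=cloud(f)
def w(pts,z):return np.array([onz(f,330+(u-400)/4-.4,190+v/4-.4,z) for u,v in pts])
B=w([(433,157),(620,184),(598,437),(404,409)],.012);print("board",B,B.mean(0),ang(B[3],B[0]),ang(B[2],B[1]),ang(B[1],B[0])-90,ang(B[2],B[3])-90)
S=w([(521,212),(583,222),(568,364),(504,354)],.092);print("slab5",S,S.mean(0),ang(S[3],S[0]),ang(S[2],S[1]),np.linalg.norm(S[0]-S[1]),np.linalg.norm(S[0]-S[3]))
im=f["pixels"].astype(int);m=((im.sum(2)<260)&(im[...,0]>im[...,2])).astype(np.uint8);m[:228]=0;m[301:]=0;m[:,:330]=0;m[:,387:]=0
m=cv2.morphologyEx(m,cv2.MORPH_CLOSE,np.ones((9,9)));c=max(cv2.findContours(m,0,2)[0],key=cv2.contourArea)
W=np.array([onz(f,u,v,.012)[:2] for u,v in c[:,0]]);r=cv2.minAreaRect((W*1000).astype(np.float32));print(r)
k=(np.abs(P[...,2]-.092)<.005)&(P[...,0]<.5)&(P[...,1]<-.2)&(P[...,1]>-.4);print(k.sum());X=P[k];print(np.median(X[:,2]),cv2.minAreaRect((X[:,:2]*1000).astype(np.float32)))
```

```text
board [[ 0.4744 -0.2406  0.012 ]
 [ 0.4565 -0.382   0.012 ]
 [ 0.2706 -0.359   0.012 ]
 [ 0.2887 -0.2161  0.012 ]] [ 0.3725 -0.2994  0.012 ] -7.532134109569927 -7.059791362235948 -7.234100001278492 -7.223985661907534
slab5 [[ 0.4298 -0.2849  0.092 ]
 [ 0.4235 -0.3286  0.092 ]
 [ 0.3257 -0.3149  0.092 ]
 [ 0.3318 -0.2706  0.092 ]] [ 0.3777 -0.2998  0.092 ] -8.348628418215899 -7.922842599691875 0.04405146876123837 0.09900727256629759
((372.24078369140625, -298.9200134277344), (145.30975341796875, 190.26510620117188), 82.38153076171875)
606
0.0915867674529335 ((376.16064453125, -298.9052734375), (49.71140670776367, 99.65824890136719), 81.61793518066406)
```

Emit:
send_rows:
  rows: [-1, 0, 0, 0.15, 0, 0, 0, 1, 0, 0, 0.15, 0, 0, 0, 1, 0, 0, 0.15, 0, 0, 0, 1, 0, 0, 0.15, 0, 0, 0, 1, 0, 0, 0, 0, 0, 0]

```text
t: 7.95
tcp_pos: [0.3599, 0.3378, 0.1073]
eef_rot: [[-1.0, 0.001, -0.0], [0.001, 1.0, -0.0], [0.0, -0.0, -1.0]]
force: [1.0, 0.7, -0.2]
grip_width: 0.0714
finger_force: 0.0
```

Emit:
send_rows:
  rows: [1, 0, 0, -1, 0, 0, 0, 1, 0, 0, -5, 0, 0, 0, 1, 0, 0, -9, 0, 0, 0, 1, 0, 0, -13, 0, 0, 0, 1, 0, 0, -16, 0, 0, 0]

```text
t: 8.45
tcp_pos: [0.3601, 0.3381, 0.2707]
eef_rot: [[-1.0, 0.001, 0.002], [0.001, 1.0, 0.002], [-0.002, 0.002, -1.0]]
force: [0.6, 1.0, -0.4]
grip_width: 0.0856
finger_force: 0.0
```

Emit:
send_rows:
  rows: [1, -3, -3.5, 0, 0, 0, 0, 1, -6, -7, 0, 0, 0, 0, 1, -9, -10.5, 0, 0, -8, 0, 1, -12, -14, 0, 0, -16, 0, 1, -14, -16.8, 0, 0, -18, 0]

```text
t: 8.95
tcp_pos: [0.4992, 0.1675, 0.2679]
eef_rot: [[-0.95, 0.001, 0.314], [0.001, 1.0, -0.001], [-0.314, -0.001, -0.95]]
force: [-0.4, -0.3, -1.0]
grip_width: 0.0852
finger_force: 0.0
```

Emit:
send_rows:
  rows: [1, 0, 0, 0, 0, 0, 0, 1, 0, 0, 0, 0, 0, 0, 1, 0, 0, 0, 0, 0, 0]

```text
t: 9.25
tcp_pos: [0.4998, 0.1704, 0.2678]
eef_rot: [[-0.951, 0.0, 0.309], [0.001, 1.0, 0.0], [-0.309, 0.0, -0.951]]
force: [-0.5, -0.4, 0.4]
grip_width: 0.0854
finger_force: 0.0
```

```bash
cat > snap.py <<'E'
import sys
from h import *
from plant import robot
np.set_printoptions(precision=4,suppress=True)
n=sys.argv[1];f=robot.grab_frame("wrist");np.savez(f"pics/{n}.npz",**f);s=robot.read_state()
print(s["t"],s["tcp_pos"],s["eef_rot"],s["joints"],s["grip_width"],s["force"])
cv2.imwrite(f"pics/{n}.png",cv2.resize(np.clip(f["pixels"][:,:,::-1]*1.2,0,255).astype(np.uint8),(800,600),interpolation=cv2.INTER_CUBIC))
E
python3 snap.py w3
```

```text
9.3 [0.4998 0.1706 0.2676] [[-0.9512 -0.0001  0.3087]
 [-0.      1.      0.0002]
 [-0.3087  0.0002 -0.9512]] [ 22.8368   0.9866 -13.5178  58.8397  -6.8701  21.8256] 0.08531364675632583 [0.3196 1.036  0.0327]
```

View pics/w3.png

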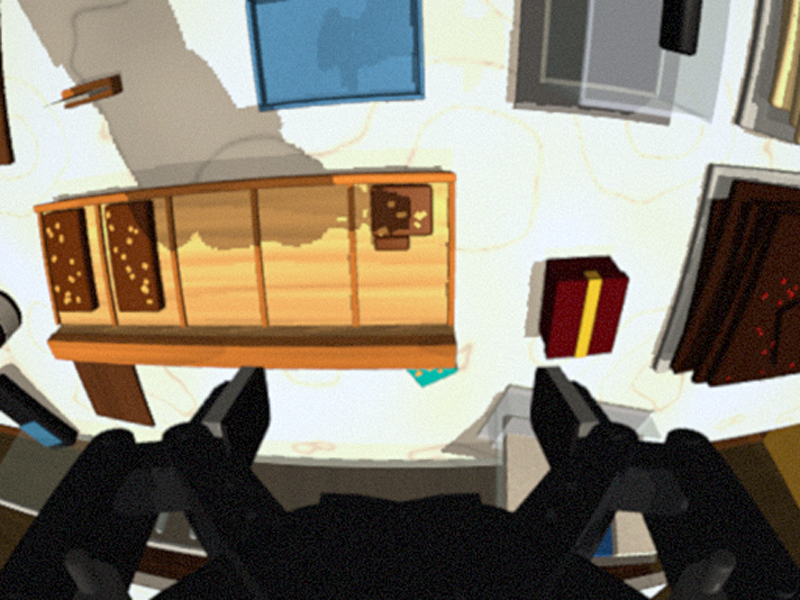

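```bash
cat >> h.py <<'E'
def wray(f,u,v):
    K=f["intrinsics"];a=np.array([u/1.5625-K[0,2],v/1.5625-K[1,2]]);r=np.hypot(*a);th=r/K[0,0]
    d=np.r_[a/max(r,1e-9)*np.sin(th),np.cos(th)];R=f["R"];return R.T@d,-R.T@f["t"]
# stand: rail top centre, yaw
SR=np.array([.6435,.0125,.1]);SY=1.15
def stand():
    a=np.radians(SY);ex=np.array([np.cos(a),np.sin(a),0]);ey=np.array([-np.sin(a),np.cos(a),0]);return ex,ey
TH=.314
def rampplane(h):  # height h above ramp; ramp top edge (x'=-.013,z=.071)
    ex,ey=stand();n=-np.sin(TH)*ex+np.array([0,0,np.cos(TH)])
    p=SR-.013*ex;p[2]=.071;return n,p+n*h
def onramp(f,u,v,h):  # -> world, (s along ramp down from top edge, y')
    n,p=rampplane(h);d,c=wray(f,u,v);X=c+d*((p-c)@n)/(d@n)
    ex,ey=stand();up=np.cos(TH)*ex+np.array([0,0,np.sin(TH)]);return X,np.array([(X-p)@up,(X-p)@ey])
E
python3 - <<'E'
from h import *
np.set_printoptions(precision=4,suppress=True)
f=dict(np.load("pics/w3.npz"))
for nm,p,z in [("lip R outer top",(455,173),.045),("rail R front",(456,345),.1),("rail R back",(456,368),.1),("rail L front",(50,343),.1),("rail L back",(57,361),.1),("lip L",(37,207),.045)]:print(nm,wz(f,*p,z))
for nm,p,h in [("lip inner R",(447,183),0),("lip inner L",(357,184),0),("batten5 top (1|2)",(352,187),.005),("b bottom",(356,324),.005),("b 2|3",(253,190),.005),("b23 bottom",(264,325),.005),("ramp top R",(448,324),0),("pc LL",(372,184),.016),("pc LR",(432,185),.016),("pc UR",(432,234),.016),("pc UL",(372,236),.016),("slab4 lo",(105,204),.016),("slab4 lo",(152,200),.016),("slab4 up",(162,309),.016),("slab4 up",(120,311),.016)]:print(nm,*onramp(f,*p,h))
E
```

```text
lip R outer top [0.5075 0.2119 0.045 ]
rail R front [0.6317 0.2147 0.1   ]
rail R back [0.6573 0.2167 0.1   ]
rail L front [ 0.6422 -0.1845  0.1   ]
rail L back [ 0.6668 -0.1882  0.1   ]
lip L [ 0.517  -0.1837  0.045 ]
lip inner R [0.5193 0.207  0.0361] [-0.1128  0.197 ]
lip inner L [0.5202 0.1357 0.036 ] [-0.1134  0.1257]
batten5 top (1|2) [0.5206 0.1322 0.0414] [-0.1114  0.1222]
b bottom [0.6286 0.1329 0.0764] [0.0021 0.1206]
b 2|3 [0.5206 0.0511 0.0408] [-0.1131  0.041 ]
b23 bottom [0.6304 0.0524 0.0765] [0.0024 0.0402]
ramp top R [0.6316 0.2105 0.0727] [0.0053 0.1982]
pc LL [0.5146 0.1486 0.0511] [-0.1138  0.1387]
pc LR [0.5152 0.194  0.0516] [-0.1121  0.184 ]
pc UR [0.5512 0.1944 0.0633] [-0.0743  0.1837]
pc UL [0.5528 0.1482 0.0635] [-0.0736  0.1375]
slab4 lo [ 0.5195 -0.0899  0.0511] [-0.1137 -0.0999]
slab4 lo [ 0.5195 -0.0385  0.0515] [-0.1125 -0.0485]
slab4 up [ 0.6109 -0.0406  0.0811] [-0.0165 -0.0524]
slab4 up [ 0.6135 -0.0883  0.0817] [-0.0148 -0.1002]
```

Emit:
send_rows:
  rows: [0.5, 1, 0, 4, 0, 0, 0, 0.5, 2, 0, 8, 0, 0, 0, 0.5, 3.2, 0, 12, 0, 0, 0, 0.5, 3.2, 0, 16, 0, 0, 0, 0.5, 3.2, 0, 18, 0, 0, 0]

```text
t: 9.8
tcp_pos: [0.5237, 0.1704, 0.0828]
eef_rot: [[-0.952, -0.001, 0.305], [-0.001, 1.0, -0.001], [-0.305, -0.001, -0.952]]
force: [0.0, 0.8, 0.1]
grip_width: 0.0639
finger_force: 0.0
```

Emit:
send_rows:
  rows: [0.5, 0, 0, 1.5, 0, 0, 0, 0.5, 0, 0, 3, 0, 0, 0, 0.5, 0, 0, 4.1, 0, 0, 0, 0.5, 0, 0, 4.1, 0, 0, 0, 0.5, 0, 0, 4.1, 0, 0, 0]

```text
t: 10.3
tcp_pos: [0.5376, 0.1702, 0.0472]
eef_rot: [[-0.951, 0.0, 0.309], [0.0, 1.0, -0.0], [-0.309, -0.0, -0.951]]
force: [-0.3, -0.6, -0.3]
grip_width: 0.0641
finger_force: 0.0
```

```bash
python3 snap.py w4
```

```text
10.35 [0.5378 0.1702 0.0477] [[-0.951   0.0003  0.3093]
 [ 0.0003  1.     -0.    ]
 [-0.3093  0.0001 -0.951 ]] [ 21.0205  15.0287 -32.5602  25.5245  -6.3695  20.0936] 0.06400001960588884 [-0.1552 -0.1802 -0.5538]
```

View pics/w4.png

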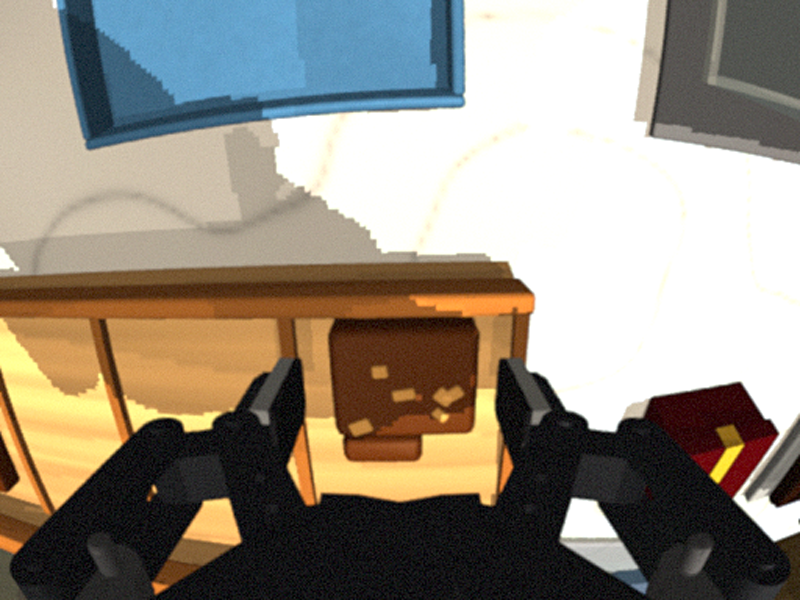

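Emit:
send_rows:
  rows: [-1, 0, 0, 0, 0, 0, 0, -1, 0, 0, 0, 0, 0, 0, -1, 0, 0, 0, 0, 0, 0, -1, 0, 0, 0, 0, 0, 0, -1, 0, 0, 0, 0, 0, 0]

```text
t: 10.85
tcp_pos: [0.5378, 0.1701, 0.0485]
eef_rot: [[-0.951, 0.0, 0.31], [0.001, 1.0, 0.001], [-0.31, 0.001, -0.951]]
force: [-4.2, 0.4, 7.8]
grip_width: 0.0459
finger_force: 60.4
```

Emit:
send_rows:
  rows: [-1, 0, 0, -1, 0, 0, 0, -1, 0, 0, -4, 0, 0, 0, -1, 0, 0, -8, 0, 0, 0, -1, 0, 0, -12, 0, 0, 0, -1, 0, 0, -15, 0, 0, 0]

```text
t: 11.35
tcp_pos: [0.4907, 0.1698, 0.1932]
eef_rot: [[-0.95, 0.001, 0.311], [0.001, 1.0, 0.001], [-0.311, 0.001, -0.95]]
force: [0.5, -0.3, -1.4]
grip_width: 0.0457
finger_force: 62.1
```

Emit:
send_rows:
  rows: [-1, 1.5, -1, -0.5, 0, 4, 0, -1, 3.5, -2, -1, 0, 8, 0, -1, 5, -3, -1.6, 0, 13, 0, -1, 7, -4.2, -2.2, 0, 16, 0, -1, 7.9, -5.1, -2.6, 0, 18, 0]

```text
t: 11.85
tcp_pos: [0.4067, 0.1182, 0.1911]
eef_rot: [[-1.0, 0.001, -0.002], [0.001, 1.0, -0.0], [0.002, -0.0, -1.0]]
force: [1.5, -0.2, -1.8]
grip_width: 0.0457
finger_force: 62.1
```

Emit:
send_rows:
  rows: [-1, 0, 0, 0, 0, 0, 0, -1, 0, 0, 0, 0, 0, 0]

```text
t: 12.05
tcp_pos: [0.4085, 0.1189, 0.1907]
eef_rot: [[-1.0, 0.001, 0.002], [0.001, 1.0, 0.0], [-0.002, 0.0, -1.0]]
force: [1.3, 0.4, -0.1]
grip_width: 0.046
finger_force: 62.1
```

```bash
python3 snap.py w5
python3 - <<'E'
from h import *
from plant import robot
f=robot.grab_frame("top");np.savez("pics/t5.npz",**f);f0=dict(np.load("pics/top0.npz"))
np.set_printoptions(precision=4,suppress=True)
for g in (f0,f):
    im=g["pixels"].astype(int);m=((im[...,2]-im[...,0]>25)).astype(np.uint8);m[:215]=0;m[300:]=0;m[:,:180]=0;m[:,260:]=0
    c=max(cv2.findContours(m,0,2)[0],key=cv2.contourArea);W=np.array([onz(g,u,v,.015)[:2] for u,v in c[:,0]]);print(cv2.minAreaRect((W*1000).astype(np.float32)))
# wrist dish
g=dict(np.load("pics/w5.npz"))
im=g["pixels"].astype(int);m=((im[...,2]-im[...,0]>25)).astype(np.uint8)
for c in cv2.findContours(m,0,2)[0]:
    if cv2.contourArea(c)>1500:
        W=np.array([wz(g,u*1.5625,v*1.5625,.02)[:2] for u,v in c[:,0]]);print(cv2.minAreaRect((W*1000).astype(np.float32)))
E
```

```text
12.1 [0.4085 0.1191 0.1907] [[-1.      0.001   0.0019]
 [ 0.001   1.      0.0002]
 [-0.0019  0.0002 -1.    ]] [ 16.2662   4.9373 -17.6544  67.3001  -0.0181  16.3224] 0.04590906166569346 [ 0.4966 -0.4726 -0.8738]
((407.85107421875, 121.95581817626953), (93.84508514404297, 127.99917602539062), 2.381704330444336)
((410.50830078125, 78.1959228515625), (91.37483978271484, 38.74264144897461), 1.3786042928695679)
((409.657958984375, 120.82124328613281), (96.1312255859375, 132.98707580566406), 2.1503584384918213)
```

Emit:
send_rows:
  rows: [-1, 0, 0.1, 4, 0, 0, 0, -1, 0, 0.1, 8, 0, 0, 0, -1, 0, 0.1, 12, 0, 0, 0, -1, 0, 0.1, 15.5, 0, 0, 0, -1, 0, 0.1, 17, 0, 0, 0]

```text
t: 12.65
tcp_pos: [0.4064, 0.1198, 0.0177]
eef_rot: [[-1.0, 0.0, -0.003], [0.0, 1.0, -0.001], [0.003, -0.001, -1.0]]
force: [-0.6, -0.6, 0.2]
grip_width: 0.0461
finger_force: 62.1
```

Emit:
send_rows:
  rows: [-1, 0, 0, 0.5, 0, 0, 0, -1, 0, 0, 0.8, 0, 0, 0, -1, 0, 0, 0.8, 0, 0, 0, 0.5, 0, 0, 0.8, 0, 0, 0, 0.5, 0, 0, 0.8, 0, 0, 0]

```text
t: 13.15
tcp_pos: [0.4088, 0.1201, 0.013]
eef_rot: [[-1.0, 0.001, 0.002], [0.001, 1.0, 0.0], [-0.002, 0.0, -1.0]]
force: [-0.5, 0.1, -0.2]
grip_width: 0.0638
finger_force: 0.0
```

Emit:
send_rows:
  rows: [0.5, 0, 0, 0, 0, 0, 0, 0.5, 0, 0, -2, 0, 0, 0, 0.5, 0, 0, -6, 0, 0, 0, 0.5, 0, 0, -11, 0, 0, 0, 0.5, 0, 0, -16, 0, 0, 0]

```text
t: 13.65
tcp_pos: [0.4075, 0.1197, 0.1742]
eef_rot: [[-1.0, 0.001, -0.0], [0.001, 1.0, -0.0], [0.0, -0.0, -1.0]]
force: [2.2, 0.9, -0.5]
grip_width: 0.0639
finger_force: 0.0
```

```bash
python3 snap.py w6
python3 - <<'E'
from h import *
f=dict(np.load("pics/w6.npz"));np.set_printoptions(precision=4,suppress=True)
im=f["pixels"].astype(int);m=((im.sum(2)<230)&(im[...,0]>im[...,2]+15)).astype(np.uint8)
for c in cv2.findContours(m,0,2)[0]:
    if cv2.contourArea(c)>300:
        W=np.array([wz(f,u*1.5625,v*1.5625,.02)[:2] for u,v in c[:,0]]);print(cv2.minAreaRect((W*1000).astype(np.float32)))
E
```

```text
13.7 [0.4107 0.1206 0.1816] [[-1.      0.0008  0.0091]
 [ 0.0009  1.      0.0026]
 [-0.0091  0.0026 -1.    ]] [ 16.3688   5.1661 -18.7821  65.5108  -0.0054  16.4169] 0.064104248754325 [3.3464 1.3087 7.783 ]
((695.0524291992188, 330.3408508300781), (110.9947280883789, 30.922218322753906), 36.737693786621094)
((716.7722778320312, -97.95294189453125), (52.858680725097656, 206.56613159179688), 54.489463806152344)
((530.7412109375, 105.27291107177734), (68.00239562988281, 175.39697265625), 15.996461868286133)
((550.1105346679688, -149.41123962402344), (94.75578308105469, 280.893310546875), 30.329833984375)
((606.4800415039062, 533.43701171875), (204.36106872558594, 60.55351257324219), 1.6174827814102173)
((419.3719482421875, -101.15950012207031), (20.349885940551758, 68.12088775634766), 1.7314362525939941)
((411.7716369628906, 118.73448181152344), (51.17588806152344, 45.89516830444336), 0.9845519065856934)
((382.269287109375, -221.722412109375), (31.24272346496582, 182.14617919921875), 76.80784606933594)
((285.1229248046875, 98.61996459960938), (28.415403366088867, 89.86564636230469), 13.804368019104004)
```

Emit:
send_rows:
  rows: [0.5, 0.3, -4, -1, 0, 0, 0, 0.5, 0.6, -8, -2, 0, 0, 0, 0.5, 0.9, -12.5, -2.7, 0, 0, 0, 0.5, 1.2, -17, -2.7, 0, 0, 0, 0.5, 1.6, -21, -2.7, 0, 0, 0]

```text
t: 14.2
tcp_pos: [0.3918, -0.092, 0.1999]
eef_rot: [[-1.0, 0.001, 0.002], [0.001, 1.0, -0.001], [-0.002, -0.001, -1.0]]
force: [0.7, -0.2, 0.2]
grip_width: 0.0641
finger_force: 0.0
```

Emit:
send_rows:
  rows: [0.5, 0.3, -4, 0, 0, 0, 1, 0.5, 0.6, -8.5, 0, 0, 0, 3, 0.5, 0.9, -13, 0, 0, 0, 5, 0.5, 1.2, -17.5, 0, 0, 0, 7, 0.5, 1.6, -20.9, 0, 0, 0, 8.2]

```text
t: 14.7
tcp_pos: [0.3754, -0.3017, 0.1995]
eef_rot: [[-0.989, 0.146, 0.001], [0.146, 0.989, -0.001], [-0.001, -0.001, -1.0]]
force: [0.9, 0.6, 0.5]
grip_width: 0.0641
finger_force: 0.0
```

Emit:
send_rows:
  rows: [0.5, 0, 0, 0, 0, 0, 0, 0.5, 0, 0, 0, 0, 0, 0, 0.5, 0, 0, 0, 0, 0, 0]

```text
t: 15.0
tcp_pos: [0.3756, -0.2983, 0.1993]
eef_rot: [[-0.99, 0.143, -0.0], [0.143, 0.99, 0.0], [0.0, 0.0, -1.0]]
force: [0.5, 0.1, 0.9]
grip_width: 0.064
finger_force: 0.0
```

```bash
python3 snap.py w7
```

```text
15.05 [ 0.3758 -0.2982  0.1994] [[-0.9898  0.1423 -0.    ]
 [ 0.1423  0.9898  0.0001]
 [ 0.0001  0.0001 -1.    ]] [-38.4321  10.0022 -10.2713  69.7322   0.0036 -30.253 ] 0.0642995048751865 [ 0.146  -0.5213  0.3601]
```

View pics/w7.png

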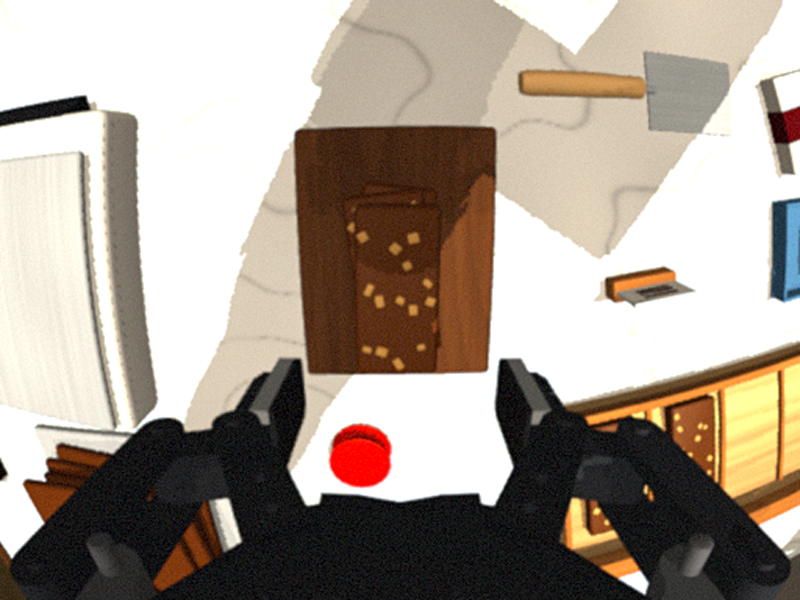

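Run:
```python
from h import *
f=dict(np.load("pics/w7.npz"));np.set_printoptions(precision=4,suppress=True)
B=wzs(f,[(356,204),(440,206),(436,371),(359,370)],.092);print(B,B.mean(0),ang(B[0],B[3]),ang(B[1],B[2]))
```

```text
[[ 0.3255 -0.3158  0.092 ]
 [ 0.333  -0.271   0.092 ]
 [ 0.4296 -0.285   0.092 ]
 [ 0.4224 -0.3305  0.092 ]] [ 0.3776 -0.3006  0.092 ] -8.648207737571873 -8.25534184856801
```

Emit:
send_rows:
  rows: [0.5, -0.2, -0.2, 4, 0, 0, 0, 0.5, -0.2, -0.2, 8, 0, 0, 0, 0.5, -0.2, -0.2, 10.5, 0, 0, 0, 0.5, -0.2, -0.2, 11.7, 0, 0, 0, 0.5, -0.2, -0.2, 11.7, 0, 0, 0]

```text
t: 15.55
tcp_pos: [0.3768, -0.2995, 0.0809]
eef_rot: [[-0.99, 0.141, -0.002], [0.141, 0.99, 0.002], [0.003, 0.002, -1.0]]
force: [0.0, 0.1, -0.6]
grip_width: 0.064
finger_force: 0.0
```

Emit:
send_rows:
  rows: [0.5, 0, 0, 0, 0, 0, 0, -1, 0, 0, 0, 0, 0, 0, -1, 0, 0, 0, 0, 0, 0, -1, 0, 0, 0, 0, 0, 0, -1, 0, 0, 0, 0, 0, 0]

```text
t: 16.05
tcp_pos: [0.3782, -0.3015, 0.0838]
eef_rot: [[-0.99, 0.143, 0.002], [0.143, 0.99, -0.001], [-0.002, -0.001, -1.0]]
force: [-0.6, 2.7, 8.0]
grip_width: 0.0454
finger_force: 60.6
```

Emit:
send_rows:
  rows: [-1, 0, 0, -0.5, 0, 0, 0, -1, 0, 0, -3, 0, 0, 0, -1, 0, 0, -7, 0, 0, 0, -1, 0, 0, -11, 0, 0, 0, -1, 0, 0, -14, 0, 0, 0]

```text
t: 16.55
tcp_pos: [0.3777, -0.3017, 0.2254]
eef_rot: [[-0.99, 0.143, 0.002], [0.143, 0.99, -0.002], [-0.002, -0.002, -1.0]]
force: [0.8, -0.5, -1.9]
grip_width: 0.0455
finger_force: 61.9
```

Emit:
send_rows:
  rows: [-1, -0.5, 1.5, 0, 0, 0, 0, -1, -1.5, 4.5, 0, 0, 0, 0, -1, -3, 9, 0, 0, 0, 0, -1, -4.5, 13, 0, 0, 0, 0, -1, -5.7, 16.6, 0, 0, 0, 0]

```text
t: 17.05
tcp_pos: [0.4584, -0.1436, 0.2231]
eef_rot: [[-0.99, 0.143, 0.001], [0.143, 0.99, -0.0], [-0.001, -0.0, -1.0]]
force: [-0.1, -1.3, -1.8]
grip_width: 0.0458
finger_force: 61.9
```

Emit:
send_rows:
  rows: [-1, -1.2, 3.6, 0, 0, 0, -2, -1, -2.4, 7.2, 0, 0, 0, -4, -1, -3.6, 10.8, 0, 0, 0, -6, -1, -4.8, 14, 0, 0, 0, -8, -1, -5.6, 16.6, 0, 0, 0, -9.4]

```text
t: 17.55
tcp_pos: [0.5378, 0.0128, 0.2229]
eef_rot: [[-1.0, -0.022, 0.001], [-0.022, 1.0, -0.0], [-0.001, -0.0, -1.0]]
force: [0.6, -1.1, -0.7]
grip_width: 0.046
finger_force: 61.9
```

Emit:
send_rows:
  rows: [-1, 0, 0, 1, 0, -4, 0, -1, 0, 0, 3, 0, -8, 0, -1, 0, 0, 5, 0, -12, 0, -1, 0, 0, 6.5, 0, -16, 0, -1, 0, 0, 7.1, 0, -18, 0]

```text
t: 18.05
tcp_pos: [0.5349, 0.011, 0.1502]
eef_rot: [[-0.951, -0.02, 0.309], [-0.019, 1.0, 0.006], [-0.309, -0.0, -0.951]]
force: [-0.7, -0.2, -0.6]
grip_width: 0.0457
finger_force: 61.9
```

Emit:
send_rows:
  rows: [-1, 0, 0, 0, 0, 0, 0, -1, 0, 0, 0, 0, 0, 0, -1, 0, 0, 0, 0, 0, 0]

```text
t: 18.35
tcp_pos: [0.5381, 0.011, 0.1524]
eef_rot: [[-0.951, -0.02, 0.31], [-0.019, 1.0, 0.006], [-0.31, -0.0, -0.951]]
force: [0.4, -0.2, -1.0]
grip_width: 0.0458
finger_force: 61.9
```

```bash
python3 snap.py w8
```

```text
18.4 [0.538  0.011  0.1522] [[-0.9506 -0.0201  0.3098]
 [-0.0192  0.9998  0.0061]
 [-0.3099 -0.0001 -0.9508]] [  1.177    5.1214 -26.9783  39.85    -0.0136   0.0203] 0.04569712405440521 [ 0.3608 -1.1983 -1.4983]
```

View pics/w8.png

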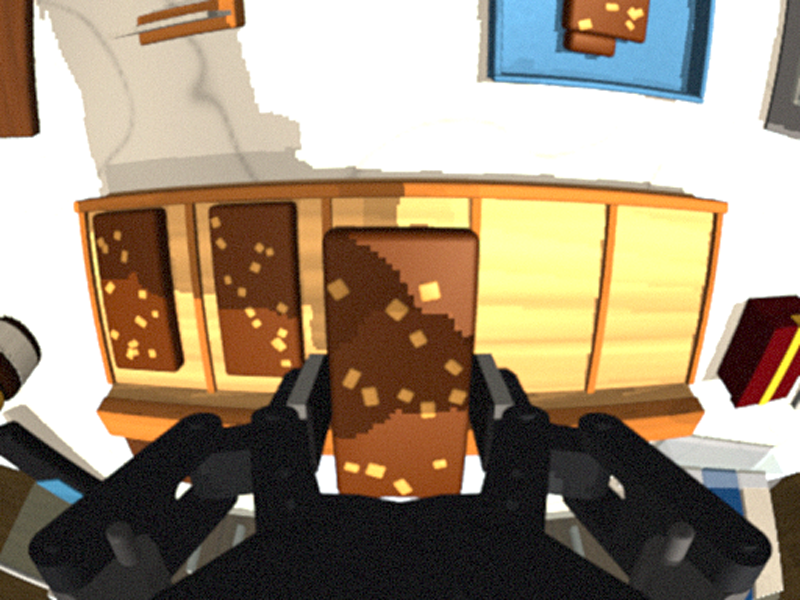

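Run:
```python
from h import *
f=dict(np.load("pics/w8.npz"));np.set_printoptions(precision=4,suppress=True)
for p,h in [((360,197),.01),((440,197),.01),((328,200),.005),((475,198),.005),((608,205),.005),((593,388),.005),((210,388),.005),((206,205),.016),((297,203),.016),((301,372),.016),((218,374),.016)]:print(p,*onramp(f,*p,h))
print("rail",wz(f,99,402,.1),wz(f,703,404,.1),wz(f,100,432,.1),wz(f,700,440,.1))
T=np.array([.538,.011,.1522]);R=np.array([[-.9506,-.0201,.3098],[-.0192,.9998,.0061],[-.3099,-.0001,-.9508]])
for u,v in [(324,232),(477,232),(400,229)]:
    d,c=wray(f,u,v);n=-R[:,2];X=c+d*((T+n*.010-c)@n)/(d@n);print("slab in tool",R.T@(X-T),X)
```

```text
(360, 197) [ 0.519  -0.0107  0.0452] [-0.1144 -0.0207]
(440, 197) [0.5182 0.0304 0.0452] [-0.1144  0.0204]
(328, 200) [ 0.5225 -0.0281  0.0409] [-0.1127 -0.0382]
(475, 198) [0.5199 0.0494 0.0406] [-0.1138  0.0394]
(608, 205) [0.5191 0.1266 0.0408] [-0.113   0.1166]
(593, 388) [0.6274 0.1339 0.076 ] [0.0009 0.1217]
(210, 388) [ 0.6321 -0.1075  0.076 ] [ 0.0008 -0.1198]
(206, 205) [ 0.5197 -0.0932  0.0512] [-0.1135 -0.1032]
(297, 203) [ 0.5196 -0.0426  0.0515] [-0.1125 -0.0526]
(301, 372) [ 0.6093 -0.0443  0.0806] [-0.0183 -0.0561]
(218, 374) [ 0.6134 -0.0956  0.0816] [-0.015  -0.1074]
rail [ 0.6297 -0.1814  0.1   ] [0.6241 0.2086 0.1   ] [ 0.663  -0.1973  0.1   ] [0.6645 0.2285 0.1   ]
slab in tool [ 0.0497 -0.0231 -0.01  ] [ 0.4881 -0.0131  0.1463]
slab in tool [ 0.0497  0.0216 -0.01  ] [0.4872 0.0316 0.1463]
slab in tool [ 0.0504 -0.0009 -0.01  ] [0.487  0.0091 0.1461]
```

Emit:
send_rows:
  rows: [-1, -0.1, 0.1, 3, 0, 0, 0, -1, -0.1, 0.1, 6, 0, 0, 0, -1, -0.1, 0.1, 8, 0, 0, 0, -1, -0.1, 0.1, 9, 0, 0, 0, -1, -0.1, 0.1, 9.4, 0, 0, 0]

```text
t: 18.9
tcp_pos: [0.5671, 0.0126, 0.0613]
eef_rot: [[-0.951, -0.02, 0.308], [-0.019, 1.0, 0.006], [-0.308, -0.0, -0.951]]
force: [-0.4, 0.1, -0.7]
grip_width: 0.0458
finger_force: 61.9
```

Emit:
send_rows:
  rows: [-1, 0, 0, 0.2, 0, 0, 0, -1, 0, 0, 0.4, 0, 0, 0, -1, 0, 0, 0.5, 0, 0, 0, -1, 0, 0, 0.5, 0, 0, 0, -1, 0, 0, 0.5, 0, 0, 0]

```text
t: 19.4
tcp_pos: [0.5688, 0.0126, 0.0587]
eef_rot: [[-0.95, -0.02, 0.311], [-0.019, 1.0, 0.006], [-0.311, -0.0, -0.95]]
force: [-4.0, -0.1, 7.4]
grip_width: 0.0458
finger_force: 62.8
```

Emit:
send_rows:
  rows: [-1, 0, 0, -0.15, 0, 0, 0, -1, 0.1, 0, -0.15, 0, 0, 0, -1, 0.2, 0, -0.15, 0, 0, 0, -1, 0.2, 0, -0.15, 0, 0, 0]

```text
t: 19.8
tcp_pos: [0.5667, 0.0126, 0.0587]
eef_rot: [[-0.95, -0.02, 0.31], [-0.019, 1.0, 0.006], [-0.31, -0.0, -0.951]]
force: [2.5, -0.4, 0.6]
grip_width: 0.0457
finger_force: 62.0
```

Emit:
send_rows:
  rows: [-1, 0.1, 0, 0, 0, 0, 0, -1, 0.1, 0, 0, 0, 0, 0]

```text
t: 20.0
tcp_pos: [0.5666, 0.0126, 0.0588]
eef_rot: [[-0.95, -0.02, 0.312], [-0.019, 1.0, 0.006], [-0.312, -0.0, -0.95]]
force: [4.5, 0.6, 1.6]
grip_width: 0.0459
finger_force: 62.0
```

```bash
python3 snap.py w9
python3 - <<'E'
import cv2
a=cv2.imread('pics/w9.png');cv2.imwrite('pics/w9c.png',cv2.resize(a[180:420,240:560],(800,600),interpolation=cv2.INTER_CUBIC))
E
```

```text
20.05 [0.5666 0.0126 0.0588] [[-0.95   -0.0203  0.3117]
 [-0.0193  0.9998  0.0063]
 [-0.3118 -0.     -0.9501]] [  1.3029  13.7256 -32.5389  25.5676  -0.0458   0.1307] 0.04578657790942303 [ 4.9249 -0.0298  2.0559]
```

View pics/w9c.png

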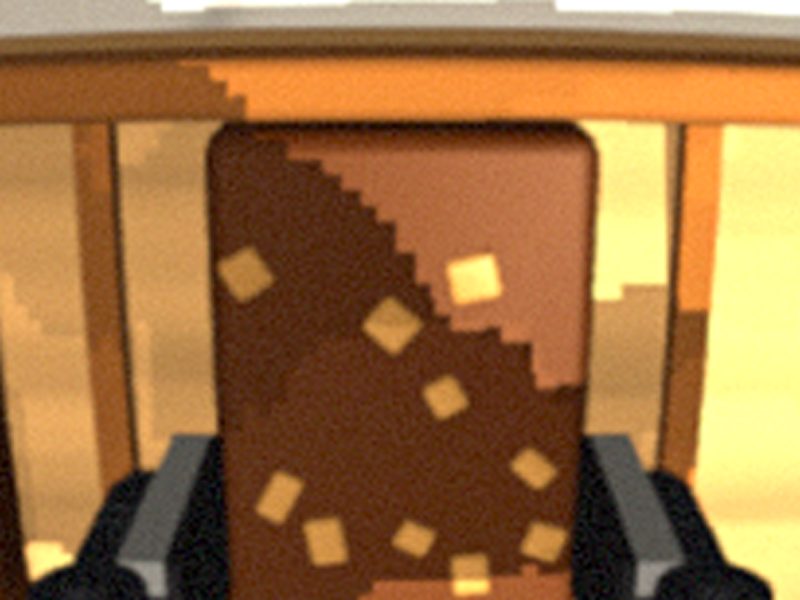

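Emit:
send_rows:
  rows: [-1, -0.15, 0, 0, 0, 0, 0, -1, -0.2, 0, 0.15, 0, 0, 0, -1, -0.2, 0, 0.15, 0, 0, 0, 0.4, -0.2, 0, 0.15, 0, 0, 0, 0.4, -0.2, 0, 0.15, 0, 0, 0]

```text
t: 20.55
tcp_pos: [0.5667, 0.0125, 0.0566]
eef_rot: [[-0.951, -0.02, 0.308], [-0.019, 1.0, 0.006], [-0.308, -0.0, -0.952]]
force: [1.0, 0.3, -0.5]
grip_width: 0.0599
finger_force: 0.0
```

Emit:
send_rows:
  rows: [0.4, 0, 0, 0, 0, 0, 0, 0.4, 0, 0, -1, 0, 0, 0, 0.4, 0, 0, -5, 0, 0, 0, 0.4, 0, 0, -9, 0, 0, 0, 0.4, 0, 0, -11, 0, 0, 0]

```text
t: 21.05
tcp_pos: [0.5335, 0.0119, 0.1652]
eef_rot: [[-0.95, -0.02, 0.312], [-0.019, 1.0, 0.006], [-0.312, -0.0, -0.95]]
force: [0.5, -0.2, 0.4]
grip_width: 0.0598
finger_force: 0.0
```

Emit:
send_rows:
  rows: [0.5, 0, 0, -3, 0, 9, 0, 0.5, 0, 0, -5, 0, 18, 0, 0.5, 0, 0, -5, 0, 18, 0, 0.5, 0, 0, -5, 0, 18, 0]

```text
t: 21.45
tcp_pos: [0.5197, 0.0116, 0.21]
eef_rot: [[-1.0, -0.02, -0.0], [-0.02, 1.0, -0.0], [0.0, -0.0, -1.0]]
force: [0.4, -0.7, 0.3]
grip_width: 0.0642
finger_force: 0.0
```

```bash
python3 snap.py w10;python3 - <<'E'
from h import *
from plant import robot
np.set_printoptions(precision=4,suppress=True)
f=robot.grab_frame("top");np.savez("pics/t10.npz",**f);P=cloud(f)
k=(P[...,2]>.068)&(P[...,2]<.085)&(P[...,0]<.5)&(P[...,1]<-.2)&(P[...,1]>-.4);X=P[k];print(len(X),np.median(X[:,2]),cv2.minAreaRect((X[:,:2]*1000).astype(np.float32)))
b=np.clip(f["pixels"][150:320,160:400,::-1]*1.5,0,255).astype(np.uint8);cv2.imwrite("pics/t10c.png",cv2.resize(b,None,fx=3.3,fy=3.3,interpolation=cv2.INTER_CUBIC))
E
```

```text
21.5 [0.5188 0.0116 0.2091] [[-0.9998 -0.0201  0.0005]
 [-0.0201  0.9998 -0.0001]
 [-0.0005 -0.0001 -1.    ]] [ 1.2858 13.5143 -4.2347 72.2218 -0.0066  0.1316] 0.0639103287192319 [ 0.4107 -0.758   0.7337]
609 0.07579258645811099 ((369.8241271972656, -299.72467041015625), (47.537391662597656, 99.86170959472656), 87.83220672607422)
```

View pics/t10c.png

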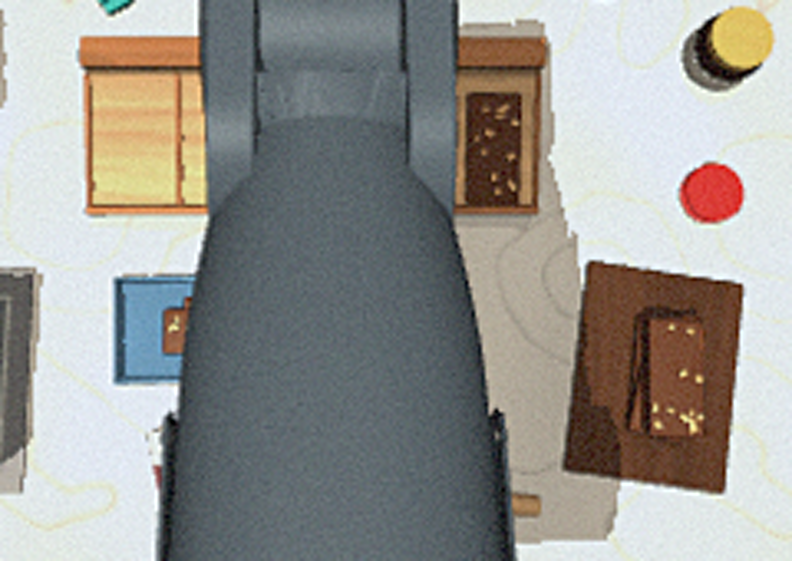

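Emit:
send_rows:
  rows: [0.5, 1.5, -3.1, 0, 0, 0, 0, 0.5, 3, -6.2, 0, 0, 0, 0, 0.5, 4.6, -9.3, 0, 0, 0, 0, 0.5, 6.2, -12.4, 0, 0, 0, 0, 0.5, 7.7, -15.5, 0, 0, 0, 0]

```text
t: 22.05
tcp_pos: [0.4421, -0.1455, 0.2088]
eef_rot: [[-1.0, -0.02, 0.001], [-0.02, 1.0, -0.0], [-0.001, -0.0, -1.0]]
force: [0.4, 0.4, -0.4]
grip_width: 0.064
finger_force: 0.0
```

Emit:
send_rows:
  rows: [0.5, 1.5, -3.1, 0, 0, 0, 0, 0.5, 3, -6.2, 0.5, 0, 0, 1, 0.5, 4.6, -9.3, 1, 0, 0, 2, 0.5, 6.5, -13, 1, 0, 0, 3, 0.5, 7.7, -15.5, 1, 0, 0, 3.4]

```text
t: 22.55
tcp_pos: [0.368, -0.3024, 0.1988]
eef_rot: [[-0.999, 0.041, 0.0], [0.041, 0.999, -0.001], [-0.0, -0.001, -1.0]]
force: [-0.0, 0.5, 0.0]
grip_width: 0.0641
finger_force: 0.0
```

Emit:
send_rows:
  rows: [0.5, 0, 0, 0, 0, 0, 0, 0.5, 0, 0, 0, 0, 0, 0, 0.5, 0, 0, 0, 0, 0, 0]

```text
t: 22.85
tcp_pos: [0.37, -0.3004, 0.1991]
eef_rot: [[-0.999, 0.039, 0.0], [0.039, 0.999, -0.0], [-0.0, -0.0, -1.0]]
force: [-0.6, -0.4, 0.7]
grip_width: 0.0641
finger_force: 0.0
```

```bash
cat >> h.py <<'E'
def wcloud(f):
    K=f["intrinsics"];Z=f["range_z"];v,u=np.mgrid[:Z.shape[0],:Z.shape[1]];a=u-K[0,2];b=v-K[1,2];r=np.hypot(a,b)+1e-9;th=r/K[0,0]
    t=np.tan(th)*Z;C=np.stack([a/r*t,b/r*t,Z],-1);P=(C-f["t"])@f["R"];P[Z<=0]=np.nan;return P
def slab(P,z,box=(.28,.47,-.4,-.2),tol=.006):
    k=(np.abs(P[...,2]-z)<tol)&(P[...,0]>box[0])&(P[...,0]<box[1])&(P[...,1]>box[2])&(P[...,1]<box[3])
    k=cv2.morphologyEx(k.astype(np.uint8),cv2.MORPH_OPEN,np.ones((3,3)));n,l,st,_=cv2.connectedComponentsWithStats(k)
    i=1+np.argmax(st[1:,4]);X=P[l==i];return len(X),np.median(X[:,2]),cv2.minAreaRect((X[:,:2]*1000).astype(np.float32))
E
python3 snap.py w11
python3 - <<'E'
from h import *
print(slab(wcloud(dict(np.load("pics/w7.npz"))),.092),slab(wcloud(dict(np.load("pics/w11.npz"))),.076))
from plant import robot
f=robot.grab_frame("top");np.savez("pics/t11.npz",**f)
P=cloud(f)
for y0 in (.013,-.067,-.147):
    k=(P[...,0]>.5)&(P[...,0]<.635)&(np.abs(P[...,1]-y0)<.03);X=P[k]
    ex,ey=stand();n,p=rampplane(0);h=(X-p)@n;up=np.cos(TH)*ex+np.array([0,0,np.sin(TH)])
    Q=np.c_[(X-p)@up,(X-p)@ey][(h>.011)&(h<.022)];print(y0,len(Q),np.median(h[(h>.011)&(h<.022)]),cv2.minAreaRect((Q*1000).astype(np.float32)))
E
```

```text
22.9 [ 0.3703 -0.3004  0.1992] [[-0.9993  0.0381  0.0003]
 [ 0.0381  0.9993 -0.0001]
 [-0.0003 -0.0001 -1.    ]] [-39.0529   9.712  -10.6588  69.6136   0.0059 -36.8718] 0.06415172746545114 [-0.2802  0.1955 -0.2119]
(5836, np.float64(0.09279446817725891), ((377.8673400878906, -301.5665588378906), (48.47441101074219, 99.7561264038086), 81.25361633300781)) (5193, np.float64(0.07679162343024619), ((371.66363525390625, -303.4482421875), (47.81381607055664, 99.59424591064453), 88.95394897460938))
0.013 579 0.015791053012267905 ((-56.613494873046875, 3.5062828063964844), (130.72227478027344, 52.94050598144531), 0.019510434940457344)
-0.067 562 0.015700872703644005 ((-56.53369140625, -79.06935119628906), (57.72697830200195, 131.19593811035156), 89.24349975585938)
-0.147 554 0.015546544170504183 ((-56.717247009277344, -157.04525756835938), (131.2880401611328, 50.26911544799805), 0.26664867997169495)
```

Emit:
send_rows:
  rows: [0.5, -0.1, -0.3, 4, 0, 0, -0.7, 0.5, -0.1, -0.3, 8, 0, 0, -0.7, 0.5, -0.1, -0.3, 11, 0, 0, -0.7, 0.5, -0.1, -0.3, 13, 0, 0, -0.7, 0.5, -0.1, -0.3, 13.2, 0, 0, -0.7]

```text
t: 23.45
tcp_pos: [0.3702, -0.3026, 0.0651]
eef_rot: [[-1.0, 0.025, -0.003], [0.025, 1.0, 0.003], [0.003, 0.003, -1.0]]
force: [0.1, 0.4, 0.2]
grip_width: 0.0638
finger_force: 0.0
```

Emit:
send_rows:
  rows: [0.5, 0, 0, 0, 0, 0, 0, -1, 0, 0, 0, 0, 0, 0, -1, 0, 0, 0, 0, 0, 0, -1, 0, 0, 0, 0, 0, 0, -1, 0, 0, 0, 0, 0, 0]

```text
t: 23.95
tcp_pos: [0.3721, -0.3048, 0.069]
eef_rot: [[-1.0, 0.027, 0.002], [0.027, 1.0, -0.001], [-0.003, -0.001, -1.0]]
force: [0.4, 2.5, 7.4]
grip_width: 0.0459
finger_force: 60.4
```

Emit:
send_rows:
  rows: [-1, 0, 0, -0.5, 0, 0, 0, -1, 0, 0, -3, 0, 0, 0, -1, 0, 0, -7, 0, 0, 0, -1, 0, 0, -11, 0, 0, 0, -1, 0, 0, -14.5, 0, 0, 0]

```text
t: 24.45
tcp_pos: [0.3713, -0.3046, 0.2154]
eef_rot: [[-1.0, 0.027, 0.002], [0.027, 1.0, -0.002], [-0.002, -0.002, -1.0]]
force: [1.1, -1.2, -0.7]
grip_width: 0.0454
finger_force: 61.7
```

Emit:
send_rows:
  rows: [-1, -0.6, 1.5, 0, 0, 0, 0, -1, -1.6, 4, 0, 0, 0, 0, -1, -2.8, 7.2, 0, 0, 0, 0, -1, -4, 10.3, 0, 0, 0, 0, -1, -5.2, 13.3, 0, 0, 0, 0]

```text
t: 24.95
tcp_pos: [0.4272, -0.1718, 0.2134]
eef_rot: [[-1.0, 0.027, 0.001], [0.027, 1.0, -0.001], [-0.001, -0.001, -1.0]]
force: [0.5, -0.2, -0.6]
grip_width: 0.046
finger_force: 61.7
```

Emit:
send_rows:
  rows: [-1, -1, 2.6, 0, 0, 0, 0, -1, -2, 5.3, 0, 0, 0, 0, -1, -3.1, 8, 0, 0, 0, 0, -1, -4.2, 10.7, 0, 0, 0, 0, -1, -5.2, 13.3, 0, 0, 0, 0]

```text
t: 25.45
tcp_pos: [0.4829, -0.0402, 0.2133]
eef_rot: [[-1.0, 0.027, 0.002], [0.027, 1.0, -0.0], [-0.002, -0.0, -1.0]]
force: [1.0, -0.9, -0.8]
grip_width: 0.0457
finger_force: 61.7
```

Emit:
send_rows:
  rows: [-1, -1, 2.6, 0, 0, 0, 0, -1, -2, 5.3, 0, 0, 0, -1, -1, -3.1, 8, 0, 0, 0, -2, -1, -4.2, 11, 0, 0, 0, -2.65, -1, -5.1, 13.3, 0, 0, 0, -2.65]

```text
t: 25.95
tcp_pos: [0.5375, 0.0918, 0.2133]
eef_rot: [[-1.0, -0.02, 0.001], [-0.02, 1.0, 0.0], [-0.001, 0.0, -1.0]]
force: [-0.3, -0.4, -0.9]
grip_width: 0.0455
finger_force: 61.7
```

Emit:
send_rows:
  rows: [-1, 0, 0, 1, 0, -4, 0, -1, 0, 0, 2.5, 0, -8, 0, -1, 0, 0, 4, 0, -12, 0, -1, 0, 0, 5.2, 0, -16, 0, -1, 0, 0, 5.7, 0, -18, 0]

```text
t: 26.45
tcp_pos: [0.5353, 0.09, 0.1549]
eef_rot: [[-0.95, -0.019, 0.31], [-0.019, 1.0, 0.006], [-0.31, -0.0, -0.951]]
force: [0.5, -0.0, -1.5]
grip_width: 0.0459
finger_force: 61.8
```

Emit:
send_rows:
  rows: [-1, 0, 0, 0, 0, 0, 0, -1, 0, 0, 0, 0, 0, 0, -1, 0, 0, 0, 0, 0, 0]

```text
t: 26.75
tcp_pos: [0.538, 0.0904, 0.1564]
eef_rot: [[-0.951, -0.019, 0.31], [-0.018, 1.0, 0.006], [-0.31, 0.0, -0.951]]
force: [0.7, 0.3, -0.9]
grip_width: 0.0457
finger_force: 61.7
```

```bash
cat > hold.py <<'E'
# slab-in-hand pose in tool frame from wrist depth
import sys
from h import *
from plant import robot
np.set_printoptions(precision=4,suppress=True)
f=robot.grab_frame("wrist");n=sys.argv[1];np.savez(f"pics/{n}.npz",**f);s=robot.read_state()
T,R=s["tcp_pos"],np.array(s["eef_rot"])
Q=(wcloud(f)-T)@R;im=f["pixels"].astype(int)
k=(np.abs(Q[...,2]+.009)<.007)&(np.abs(Q[...,1])<.032)&(Q[...,0]>-.03)&(Q[...,0]<.065)&(im[...,0]>im[...,2]+12)
X=Q[k];e=[]
for x0 in np.arange(.015,.046,.005):
    c=X[np.abs(X[:,0]-x0)<.0025];e.append((x0,np.percentile(c[:,1],1),np.percentile(c[:,1],99),len(c)))
e=np.array(e);print(s["t"],T,R,s["grip_width"],s["force"]);print("top z",np.median(X[:,2]),"end x",np.percentile(X[:,0],99.7),"edges\n",e)
print("mid",e[:,1:3].mean(),"slopes deg",[np.degrees(np.arctan(np.polyfit(e[:,0],e[:,i],1)[0])) for i in (1,2)])
E
python3 hold.py w12
python3 - <<'E'
import re
s=open('hold.py').read()
E
```

```text
26.8 [0.5379 0.0903 0.1561] [[-0.9507 -0.0192  0.3096]
 [-0.0182  0.9998  0.0061]
 [-0.3097  0.0001 -0.9508]] 0.045484081350391836 [-0.0139  0.43   -0.8119]
top z -0.007682673898044447 end x 0.04950542248052036 edges
 [[   0.015    -0.0239    0.0224  890.    ]
 [   0.02     -0.0241    0.0223  904.    ]
 [   0.025    -0.0238    0.0222  950.    ]
 [   0.03     -0.024     0.0223  975.    ]
 [   0.035    -0.0239    0.0222 1008.    ]
 [   0.04     -0.024     0.0222 1040.    ]
 [   0.045    -0.024     0.0223 1083.    ]]
mid -0.0008438096616502309 slopes deg [np.float64(-0.0009673961323389327), np.float64(-0.2426537320842936)]
```

Emit:
send_rows:
  rows: [-1, 0.1, 0.2, 3, 0, 0, 0, -1, 0.1, 0.2, 6, 0, 0, 0, -1, 0.1, 0.2, 8.5, 0, 0, 0, -1, 0.1, 0.2, 9.6, 0, 0, 0, -1, 0.1, 0.2, 9.9, 0, 0, 0]

```text
t: 27.3
tcp_pos: [0.5664, 0.0926, 0.0596]
eef_rot: [[-0.952, -0.019, 0.307], [-0.018, 1.0, 0.005], [-0.307, -0.0, -0.952]]
force: [-11.0, -0.4, 11.8]
grip_width: 0.0455
finger_force: 63.5
```

Emit:
send_rows:
  rows: [-1, 0, 0, 0, 0, 0, 0, -1, 0, 0, 0, 0, 0, 0, -1, 0.15, 0, 0, 0, 0, 0, -1, 0.3, 0, 0, 0, 0, 0, -1, 0.3, 0, 0, 0, 0, 0]

```text
t: 27.8
tcp_pos: [0.5644, 0.0928, 0.0609]
eef_rot: [[-0.95, -0.019, 0.311], [-0.018, 1.0, 0.006], [-0.311, 0.0, -0.95]]
force: [2.0, -0.7, 0.7]
grip_width: 0.0455
finger_force: 61.8
```

Emit:
send_rows:
  rows: [-1, 0.1, 0, 0, 0, 0, 0, -1, 0.1, 0, 0, 0, 0, 0, -1, 0.1, 0, 0, 0, 0, 0]

```text
t: 28.1
tcp_pos: [0.5644, 0.0928, 0.0608]
eef_rot: [[-0.95, -0.019, 0.312], [-0.018, 1.0, 0.006], [-0.312, 0.0, -0.95]]
force: [5.2, -0.4, 2.4]
grip_width: 0.0456
finger_force: 62.0
```

Emit:
send_rows:
  rows: [-1, -0.2, 0, 0.1, 0, 0, 0, -1, -0.2, 0, 0.2, 0, 0, 0, -1, -0.2, 0, 0.2, 0, 0, 0, 0.4, -0.2, 0, 0.2, 0, 0, 0, 0.4, -0.2, 0, 0.2, 0, 0, 0]

```text
t: 28.6
tcp_pos: [0.5645, 0.0927, 0.0578]
eef_rot: [[-0.951, -0.019, 0.308], [-0.019, 1.0, 0.006], [-0.308, -0.0, -0.952]]
force: [-0.0, -0.0, 0.3]
grip_width: 0.0596
finger_force: 0.0
```

Emit:
send_rows:
  rows: [0.4, 0, 0, 0, 0, 0, 0, 0.4, 0, 0, -1, 0, 0, 0, 0.4, 0, 0, -5, 0, 0, 0, 0.4, 0, 0, -9, 0, 0, 0, 0.4, 0, 0, -11, 0, 0, 0]

```text
t: 29.1
tcp_pos: [0.5312, 0.0923, 0.1664]
eef_rot: [[-0.95, -0.019, 0.312], [-0.018, 1.0, 0.007], [-0.312, 0.001, -0.95]]
force: [-0.0, -0.6, -0.6]
grip_width: 0.0599
finger_force: 0.0
```

Emit:
send_rows:
  rows: [0.5, 0, 0, 0, 0, 0, 0, 0.5, 0, 0, 0, 0, 0, 0]

```text
t: 29.3
tcp_pos: [0.5312, 0.0921, 0.1633]
eef_rot: [[-0.951, -0.019, 0.31], [-0.018, 1.0, 0.006], [-0.31, 0.0, -0.951]]
force: [0.1, -0.1, -0.5]
grip_width: 0.0642
finger_force: 0.0
```

```bash
cat > placed.py <<'E'
# slabs on ramp seen by wrist depth: rect in (s,y') of ramp
import sys
from h import *
from plant import robot
np.set_printoptions(precision=4,suppress=True)
f=robot.grab_frame("wrist");np.savez(f"pics/{sys.argv[1]}.npz",**f);s=robot.read_state();print(s["t"],s["tcp_pos"],s["eef_rot"])
P=wcloud(f);ex,ey=stand();n,p=rampplane(0);up=np.cos(TH)*ex+np.array([0,0,np.sin(TH)])
h=(P-p)@n;S=(P-p)@up;Y=(P-p)@ey;im=f["pixels"].astype(int)
print("ramp h",[(round(y,2),round(float(np.nanmedian(h[(abs(Y-y)<.02)&(S>-.012)&(S<-.004)])),4)) for y in (.16,.08,0)])
for y in (.16,.08,0,-.08,-.16):
    k=(h>.010)&(h<.023)&(abs(Y-y)<.036)&(S<0.)&(S>-.113)
    if k.sum()<300: continue
    e=[]
    for s0 in np.arange(-.105,-.02,.01):
        c=Y[k&(abs(S-s0)<.004)];
        if len(c)>20:e.append((s0,np.percentile(c,1),np.percentile(c,99)))
    e=np.array(e);sl=[np.degrees(np.arctan(np.polyfit(e[:,0],e[:,i],1)[0])) for i in (1,2)]
    c=S[k&(abs(Y-y)<.015)];print("y'",y,"mid",e[:,1:].mean(),"w",(e[:,2]-e[:,1]).mean(),"slope",sl,"upper end",np.percentile(c,99.5),"h",np.median(h[k]))
E
python3 placed.py w13
```

```text
29.35 [0.5308 0.092  0.1623] [[-0.9511 -0.0194  0.3083]
 [-0.0185  0.9998  0.0058]
 [-0.3084 -0.0002 -0.9513]]
ramp h [(0.16, -0.0002), (0.08, -0.0), (0, 0.0002)]
y' 0.08 mid 0.08067608440071598 w 0.04702715965708026 slope [np.float64(-0.33790600842527263), np.float64(-0.3498124605130181)] upper end -0.015549095049670553 h 0.01601411089645831
y' 0 mid 0.0013403048186722392 w 0.046319863410740736 slope [np.float64(-0.30527988102352155), np.float64(-0.4702029626329229)] upper end -0.016036137333291196 h 0.01600611647529389
y' -0.08 mid -0.0787091599630858 w 0.04634126445151391 slope [np.float64(0.16201855017528588), np.float64(-0.014636990759326268)] upper end -0.014367108625098166 h 0.015987665776165286
y' -0.16 mid -0.15844480320670887 w 0.04680338474791896 slope [np.float64(0.13233126671298703), np.float64(0.04510075280925652)] upper end -0.014519310050109832 h 0.016036631563169007
```

Emit:
send_rows:
  rows: [0.5, 0, 0, -2, 0, 8, 0, 0.5, 0, 0, -4, 0, 16, 0, 0.5, 0, 0, -5, 0, 18, 0, 0.5, 0, 0, -5, 0, 18, 0]

```text
t: 29.75
tcp_pos: [0.5174, 0.0918, 0.2095]
eef_rot: [[-1.0, -0.019, -0.002], [-0.019, 1.0, -0.0], [0.002, -0.0, -1.0]]
force: [0.6, -0.3, -0.4]
grip_width: 0.0641
finger_force: 0.0
```

Emit:
send_rows:
  rows: [0.5, 1.5, -3.9, 0, 0, 0, 0, 0.5, 3, -7.8, 0, 0, 0, 0, 0.5, 4.6, -11.7, 0, 0, 0, 0, 0.5, 6.1, -15.6, 0, 0, 0, 0, 0.5, 7.6, -19.5, 0, 0, 0, 0]

```text
t: 30.25
tcp_pos: [0.4418, -0.1058, 0.2087]
eef_rot: [[-1.0, -0.02, -0.0], [-0.02, 1.0, -0.0], [0.0, -0.0, -1.0]]
force: [1.0, -0.3, 0.5]
grip_width: 0.0643
finger_force: 0.0
```

Emit:
send_rows:
  rows: [0.5, 1.5, -3.9, 0, 0, 0, 0, 0.5, 3, -7.8, 0.5, 0, 0, 1, 0.5, 4.6, -11.7, 1, 0, 0, 1.2, 0.5, 6.5, -16.5, 1, 0, 0, 1.2, 0.5, 7.6, -19.6, 1, 0, 0, 1.2]

```text
t: 30.75
tcp_pos: [0.3692, -0.3037, 0.1986]
eef_rot: [[-1.0, 0.003, -0.001], [0.003, 1.0, -0.0], [0.001, -0.0, -1.0]]
force: [0.8, 0.1, -0.1]
grip_width: 0.0638
finger_force: 0.0
```

Emit:
send_rows:
  rows: [0.5, 0, 0, 0, 0, 0, 0, 0.5, 0, 0, 0, 0, 0, 0, 0.5, 0, 0, 0, 0, 0, 0]

```text
t: 31.05
tcp_pos: [0.371, -0.301, 0.1995]
eef_rot: [[-1.0, 0.001, -0.001], [0.001, 1.0, 0.001], [0.001, 0.001, -1.0]]
force: [-0.1, -0.0, -0.4]
grip_width: 0.0637
finger_force: 0.0
```

```bash
python3 snap.py w14
python3 - <<'E'
from h import *
P=wcloud(dict(np.load("pics/w14.npz")));print(slab(P,.060))
k=(P[...,0]>.28)&(P[...,0]<.47)&(P[...,1]>-.4)&(P[...,1]<-.2);print(np.histogram(P[k][:,2],bins=np.arange(0,.1,.008)))
from plant import robot
f=robot.grab_frame("top");np.savez("pics/t14.npz",**f);P=cloud(f)
for n in ("t11","t14"):
  Q=cloud(dict(np.load(f"pics/{n}.npz")));print(n,[Q[v,u].round(3) for u,v in ((217,240),(140,260))])
E
```

```text
31.1 [ 0.3713 -0.3009  0.1998] [[-1.      0.0004 -0.0004]
 [ 0.0004  1.      0.0003]
 [ 0.0004  0.0003 -1.    ]] [-39.0187   9.8378 -10.4084  69.7837   0.0001 -38.9939] 0.06366330895690218 [-0.183   0.3551 -0.2007]
(4655, np.float64(0.060809312810910156), ((375.95538330078125, -304.0638122558594), (48.34732437133789, 99.25186920166016), 87.9048080444336))
(array([ 5243, 13794,     1,     4,    20,   598,    32,  4652,     0,
           0,     0,     0]), array([0.   , 0.008, 0.016, 0.024, 0.032, 0.04 , 0.048, 0.056, 0.064,
       0.072, 0.08 , 0.088, 0.096]))
t11 [array([0.435, 0.122, 0.019]), array([0.372, 0.323, 0.1  ])]
t14 [array([0.435, 0.122, 0.019]), array([0.372, 0.324, 0.099])]
```

Emit:
send_rows:
  rows: [0.5, -0.5, -0.3, 4, 0, 0, 2.1, 0.5, -0.5, -0.3, 8, 0, 0, 2.1, 0.5, -0.5, -0.3, 12, 0, 0, 2.1, 0.5, -0.5, -0.3, 14.5, 0, 0, 2.1, 0.5, -0.5, -0.3, 14.9, 0, 0, 2.1]

```text
t: 31.65
tcp_pos: [0.3751, -0.3028, 0.0488]
eef_rot: [[-0.999, 0.037, -0.004], [0.037, 0.999, 0.003], [0.004, 0.003, -1.0]]
force: [0.7, 0.7, 0.7]
grip_width: 0.0639
finger_force: 0.0
```

Emit:
send_rows:
  rows: [0.5, 0, 0, 0, 0, 0, 0, -1, 0, 0, 0, 0, 0, 0, -1, 0, 0, 0, 0, 0, 0, -1, 0, 0, 0, 0, 0, 0, -1, 0, 0, 0, 0, 0, 0]

```text
t: 32.15
tcp_pos: [0.3774, -0.3055, 0.0535]
eef_rot: [[-0.999, 0.038, 0.003], [0.038, 0.999, -0.002], [-0.003, -0.001, -1.0]]
force: [-1.3, 3.5, 6.6]
grip_width: 0.0453
finger_force: 60.3
```

Emit:
send_rows:
  rows: [-1, 0, 0, -0.5, 0, 0, 0, -1, 0, 0, -3, 0, 0, 0, -1, 0, 0, -7.5, 0, 0, 0, -1, 0, 0, -12, 0, 0, 0, -1, 0, 0, -16, 0, 0, 0]

```text
t: 32.65
tcp_pos: [0.3765, -0.3052, 0.215]
eef_rot: [[-0.999, 0.038, 0.002], [0.038, 0.999, -0.002], [-0.002, -0.002, -1.0]]
force: [1.8, -0.9, -1.3]
grip_width: 0.0457
finger_force: 61.7
```

Emit:
send_rows:
  rows: [-1, -0.5, 1.8, 0, 0, 0, 0, -1, -1.5, 5, 0, 0, 0, 0, -1, -2.5, 8.6, 0, 0, 0, 0, -1, -3.6, 12.4, 0, 0, 0, 0, -1, -4.7, 16.1, 0, 0, 0, 0]

```text
t: 33.15
tcp_pos: [0.4299, -0.1448, 0.2128]
eef_rot: [[-0.999, 0.039, 0.002], [0.039, 0.999, -0.001], [-0.002, -0.001, -1.0]]
force: [0.2, -0.4, -0.7]
grip_width: 0.0456
finger_force: 61.7
```

Emit:
send_rows:
  rows: [-1, -0.9, 3.2, 0, 0, 0, 0, -1, -1.9, 6.4, 0, 0, 0, 0, -1, -2.8, 9.6, 0, 0, 0, 0, -1, -3.8, 12.8, 0, 0, 0, 0, -1, -4.7, 16.1, 0, 0, 0, 0]

```text
t: 33.65
tcp_pos: [0.4832, 0.0144, 0.2128]
eef_rot: [[-0.999, 0.038, 0.002], [0.038, 0.999, -0.0], [-0.002, -0.0, -1.0]]
force: [0.4, -0.2, -0.6]
grip_width: 0.0449
finger_force: 61.7
```

Emit:
send_rows:
  rows: [-1, -0.9, 3.2, 0, 0, 0, 0, -1, -1.9, 6.4, 0, 0, 0, -1, -1, -2.8, 9.6, 0, 0, 0, -2, -1, -3.8, 13, 0, 0, 0, -3, -1, -4.7, 16, 0, 0, 0, -3.5]

```text
t: 34.15
tcp_pos: [0.5362, 0.1729, 0.2128]
eef_rot: [[-1.0, -0.024, 0.002], [-0.024, 1.0, 0.0], [-0.002, 0.0, -1.0]]
force: [-0.1, -0.8, -0.5]
grip_width: 0.0455
finger_force: 61.7
```

Emit:
send_rows:
  rows: [-1, 0, 0, 1, 0, -4, 0, -1, 0, 0, 2.5, 0, -8, 0, -1, 0, 0, 4, 0, -12, 0, -1, 0, 0, 5.2, 0, -16, 0, -1, 0, 0, 5.7, 0, -18, 0]

```text
t: 34.65
tcp_pos: [0.5343, 0.1709, 0.1544]
eef_rot: [[-0.95, -0.023, 0.311], [-0.022, 1.0, 0.007], [-0.311, -0.0, -0.95]]
force: [-0.4, -0.1, -0.4]
grip_width: 0.0454
finger_force: 61.7
```

Emit:
send_rows:
  rows: [-1, 0, 0, 0, 0, 0, 0, -1, 0, 0, 0, 0, 0, 0, -1, 0, 0, 0, 0, 0, 0]

```text
t: 34.95
tcp_pos: [0.5368, 0.1715, 0.1557]
eef_rot: [[-0.95, -0.023, 0.31], [-0.021, 1.0, 0.007], [-0.31, 0.001, -0.951]]
force: [-0.0, 0.8, -1.5]
grip_width: 0.0455
finger_force: 61.7
```

```bash
python3 hold.py w15
```

```text
35.0 [0.5368 0.1714 0.1554] [[-0.9505 -0.0226  0.3098]
 [-0.0213  0.9997  0.0074]
 [-0.3098  0.0004 -0.9508]] 0.045095392022057514 [-0.0343 -0.0957 -1.1659]
top z -0.0072801500280077775 end x 0.050518818337276006 edges
 [[   0.015    -0.0242    0.0216  857.    ]
 [   0.02     -0.0236    0.022   907.    ]
 [   0.025    -0.0239    0.0219  936.    ]
 [   0.03     -0.0237    0.022   956.    ]
 [   0.035    -0.0238    0.0222 1011.    ]
 [   0.04     -0.0238    0.0221 1035.    ]
 [   0.045    -0.0239    0.0219 1034.    ]]
mid -0.000943964040261304 slopes deg [np.float64(0.18701370652991223), np.float64(0.5830278635694232)]
```

Emit:
send_rows:
  rows: [-1, 0, 0.1, 3, 0, 0, 0, -1, 0, 0.1, 6, 0, 0, 0, -1, 0, 0.1, 8, 0, 0, 0, -1, 0, 0.1, 9.2, 0, 0, 0, -1, 0, 0.1, 9.6, 0, 0, 0]

```text
t: 35.5
tcp_pos: [0.5655, 0.1727, 0.062]
eef_rot: [[-0.951, -0.022, 0.307], [-0.022, 1.0, 0.006], [-0.307, -0.001, -0.952]]
force: [0.3, -0.5, -0.5]
grip_width: 0.0455
finger_force: 61.7
```

Emit:
send_rows:
  rows: [-1, 0, 0, 0.1, 0, 0, 0, -1, 0, 0, 0.1, 0, 0, 0, -1, 0.15, 0, 0.1, 0, 0, 0, -1, 0.3, 0, 0.1, 0, 0, 0, -1, 0.3, 0, 0.1, 0, 0, 0]

```text
t: 36.0
tcp_pos: [0.5635, 0.173, 0.0622]
eef_rot: [[-0.95, -0.023, 0.311], [-0.022, 1.0, 0.007], [-0.311, 0.0, -0.95]]
force: [2.2, -0.6, 0.8]
grip_width: 0.0453
finger_force: 61.8
```

Emit:
send_rows:
  rows: [-1, 0.1, 0, 0, 0, 0, 0, -1, 0.1, 0, 0, 0, 0, 0, -1, 0.1, 0, 0, 0, 0, 0]

```text
t: 36.3
tcp_pos: [0.5635, 0.173, 0.0622]
eef_rot: [[-0.95, -0.022, 0.312], [-0.021, 1.0, 0.007], [-0.312, 0.0, -0.95]]
force: [3.9, -0.6, 2.1]
grip_width: 0.0452
finger_force: 61.9
```

Emit:
send_rows:
  rows: [-1, -0.2, 0, 0.1, 0, 0, 0, -1, -0.2, 0, 0.25, 0, 0, 0, -1, -0.2, 0, 0.25, 0, 0, 0, 0.4, -0.2, 0, 0.25, 0, 0, 0, 0.4, -0.2, 0, 0.25, 0, 0, 0]

```text
t: 36.8
tcp_pos: [0.5639, 0.1727, 0.0587]
eef_rot: [[-0.951, -0.023, 0.308], [-0.022, 1.0, 0.007], [-0.308, -0.0, -0.951]]
force: [-0.4, -0.6, -0.1]
grip_width: 0.0596
finger_force: 0.0
```

Emit:
send_rows:
  rows: [0.4, 0, 0, 0, 0, 0, 0, 0.4, 0, 0, -1, 0, 0, 0, 0.4, 0, 0, -5, 0, 0, 0, 0.4, 0, 0, -9, 0, 0, 0, 0.4, 0, 0, -11, 0, 0, 0]

```text
t: 37.3
tcp_pos: [0.5306, 0.1724, 0.1675]
eef_rot: [[-0.95, -0.023, 0.312], [-0.021, 1.0, 0.008], [-0.312, 0.001, -0.95]]
force: [-0.4, 0.4, -1.4]
grip_width: 0.0598
finger_force: 0.0
```

Emit:
send_rows:
  rows: [0.5, 0, 0, 0, 0, 0, 0, 0.5, 0, 0, 0, 0, 0, 0]

```text
t: 37.5
tcp_pos: [0.5305, 0.1721, 0.1642]
eef_rot: [[-0.951, -0.023, 0.31], [-0.022, 1.0, 0.007], [-0.31, 0.0, -0.951]]
force: [0.2, 0.0, -0.7]
grip_width: 0.0638
finger_force: 0.0
```

```bash
python3 placed.py w16
python3 - <<'E'
from h import *
f=dict(np.load("pics/w16.npz"));P=wcloud(f)
k=(abs(P[...,2]-.1)<.005)&(P[...,0]>.58)&(P[...,0]<.7)
X=P[k][:,:2]
for y in np.arange(-.15,.21,.05):
    c=X[abs(X[:,1]-y)<.015,0]
    if len(c)>15:print(round(y,2),len(c),np.percentile(c,[2,98]).round(4))
E
```

```text
37.55 [0.5302 0.1719 0.1632] [[-0.951  -0.0228  0.3083]
 [-0.0218  0.9997  0.0067]
 [-0.3084 -0.0003 -0.9513]]
ramp h [(0.16, -0.0001), (0.08, -0.0), (0, 0.0001)]
y' 0.16 mid 0.16081601625321984 w 0.04704353021466872 slope [np.float64(-0.4276365213477415), np.float64(-0.2828610105817545)] upper end -0.016391885039909255 h 0.015958682015051778
y' 0.08 mid 0.08152806256899328 w 0.04621508555422531 slope [np.float64(0.03889549637415362), np.float64(-0.2914939807794722)] upper end -0.016054378714076795 h 0.01596163733816682
y' 0 mid 0.0016684727846726158 w 0.04665607281915195 slope [np.float64(-0.51082447734043), np.float64(-0.05335684746052843)] upper end -0.01573265640627714 h 0.01600190379020925
y' -0.08 mid -0.0782554465467782 w 0.04645616587164733 slope [np.float64(-0.358553506274829), np.float64(0.05668724898802828)] upper end -0.014426839554261448 h 0.01595965570093171
y' -0.16 mid -0.1388156258808477 w 0.008755052570669757 slope [np.float64(-16.84267328565555), np.float64(-0.02819029603233242)] upper end -0.014578479768946257 h 0.014753808629957848
-0.15 119 [0.6371 0.6625]
-0.1 275 [0.6363 0.6607]
-0.05 342 [0.6354 0.6602]
0.0 322 [0.6345 0.6573]
0.05 299 [0.6336 0.6517]
0.1 47 [0.64   0.6574]
0.15 657 [0.6316 0.6578]
0.2 646 [0.6305 0.6564]
```

Emit:
send_rows:
  rows: [0.5, 0, 0, -2, 0, 8, 0, 0.5, 0, 0, -4, 0, 16, 0, 0.5, 0, 0, -5, 0, 18, 0, 0.5, 0, 0, -5, 0, 18, 0]

```text
t: 37.95
tcp_pos: [0.5166, 0.1717, 0.2104]
eef_rot: [[-1.0, -0.022, -0.002], [-0.022, 1.0, -0.0], [0.002, -0.0, -1.0]]
force: [0.3, 0.2, -0.0]
grip_width: 0.064
finger_force: 0.0
```

Emit:
send_rows:
  rows: [0.5, 1, -2.8, 0, 0, 0, 8.4, 0.5, 2, -5.6, 0, 0, 0, 16.8, 0.5, 3, -8.4, 0, 0, 0, 25.2, 0.5, 4, -11.2, 0, 0, 0, 33.6, 0.5, 5.1, -13.9, 0, 0, 0, 42]

```text
t: 38.45
tcp_pos: [0.4659, 0.0305, 0.2095]
eef_rot: [[-0.754, 0.656, -0.001], [0.656, 0.754, -0.001], [-0.0, -0.001, -1.0]]
force: [0.4, -0.2, -0.2]
grip_width: 0.0641
finger_force: 0.0
```

Emit:
send_rows:
  rows: [0.5, -1.1, -2.8, 0, 0, 0, 8.4, 0.5, -2.2, -5.5, 0, 0, 0, 16.8, 0.5, -3.3, -8.3, 0, 0, 0, 25.2, 0.5, -4.4, -11, 0, 0, 0, 33.6, 0.5, -5.5, -13.7, 0, 0, 0, 42]

```text
t: 38.95
tcp_pos: [0.4181, -0.109, 0.2096]
eef_rot: [[-0.121, 0.993, -0.001], [0.993, 0.121, -0.001], [-0.0, -0.001, -1.0]]
force: [0.3, 0.0, -0.1]
grip_width: 0.0637
finger_force: 0.0
```

Emit:
send_rows:
  rows: [0.5, 0, 0, 0, 0, 0, 6.4, 0.5, 0, 0, 0, 0, 0, 6.4, 0.5, 0, 0, 0, 0, 0, 6.4, 0.5, 0, 0, 0, 0, 0, 6.4]

```text
t: 39.35
tcp_pos: [0.4194, -0.1076, 0.2108]
eef_rot: [[-0.019, 1.0, -0.0], [1.0, 0.019, -0.0], [-0.0, -0.0, -1.0]]
force: [0.2, -0.1, 0.5]
grip_width: 0.0641
finger_force: 0.0
```

```bash
python3 snap.py w17
cat > tick.py <<'E'
import sys
from h import *
f=dict(np.load(f"pics/{sys.argv[1]}.npz"));P=wcloud(f)
np.set_printoptions(precision=4,suppress=True)
bx=(.38,.46,-.16,-.05)
k=(P[...,2]>.010)&(P[...,2]<.06)&(P[...,0]>bx[0])&(P[...,0]<bx[1])&(P[...,1]>bx[2])&(P[...,1]<bx[3])
print(k.sum(),np.histogram(P[k][:,2],bins=np.arange(.01,.061,.005)))
for a,b in ((.016,.024),(.028,.056)):
    q=k&(P[...,2]>a)&(P[...,2]<b);X=P[q][:,:2]
    if len(X)>20:print(a,len(X),cv2.minAreaRect((X*1000).astype(np.float32)),np.percentile(X,[1,99],axis=0))
E
python3 tick.py w17
```

```text
39.4 [ 0.4196 -0.1076  0.2109] [[-0.0189  0.9998 -0.0002]
 [ 0.9998  0.0189 -0.0001]
 [-0.0001 -0.0002 -1.    ]] [-14.3785   5.1527 -14.3405  70.5174  -0.0111  74.5407] 0.06409773551685995 [-0.2362  0.0586  0.6148]
841 (array([  7, 154, 507,   2,   2,   2,   4,  10, 147,   6]), array([0.01 , 0.015, 0.02 , 0.025, 0.03 , 0.035, 0.04 , 0.045, 0.05 ,
       0.055, 0.06 ]))
0.016 657 ((421.60980224609375, -107.44486999511719), (18.033567428588867, 59.63656234741211), 2.1038668155670166) [[ 0.4128 -0.1369]
 [ 0.431  -0.0782]]
0.028 171 ((421.64434814453125, -107.88430786132812), (3.154621124267578, 56.2094612121582), 1.4261656999588013) [[ 0.4196 -0.1357]
 [ 0.4238 -0.0798]]
```

Emit:
send_rows:
  rows: [0.3, 0, 0.2, 5, 0, 0, -0.7, 0.3, 0, 0.2, 10, 0, 0, -0.7, 0.3, 0, 0.2, 15, 0, 0, -0.7, 0.3, 0, 0.2, 18, 0, 0, -0.7, 0.3, 0, 0.2, 19.5, 0, 0, -0.7]

```text
t: 39.9
tcp_pos: [0.4199, -0.1072, 0.0136]
eef_rot: [[-0.031, 1.0, -0.004], [1.0, 0.031, 0.001], [0.001, -0.004, -1.0]]
force: [0.4, 0.2, -0.6]
grip_width: 0.0558
finger_force: 0.0
```

Emit:
send_rows:
  rows: [0.3, 0, 0, 0.5, 0, 0, 0, 0.3, 0, 0, 1, 0, 0, 0, 0.3, 0, 0, 1, 0, 0, 0, -1, 0, 0, 1, 0, 0, 0, -1, 0, 0, 1, 0, 0, 0]

```text
t: 40.4
tcp_pos: [0.4223, -0.1083, 0.0071]
eef_rot: [[-0.028, 1.0, 0.001], [1.0, 0.028, -0.001], [-0.001, 0.001, -1.0]]
force: [-0.6, 0.0, 0.1]
grip_width: 0.0273
finger_force: 0.0
```

Emit:
send_rows:
  rows: [-1, 0, 0, 0, 0, 0, 0, -1, 0, 0, 0, 0, 0, 0, -1, 0, 0, 0, 0, 0, 0, -1, 0, 0, 0, 0, 0, 0]

```text
t: 40.8
tcp_pos: [0.4222, -0.1083, 0.0073]
eef_rot: [[-0.028, 1.0, 0.002], [1.0, 0.028, -0.0], [-0.0, 0.002, -1.0]]
force: [-1.1, 0.2, 7.7]
grip_width: 0.0163
finger_force: 58.9
```

Emit:
send_rows:
  rows: [-1, 0, 0, -1, 0, 0, 0, -1, 0, 0, -4, 0, 0, 0, -1, 0, 0, -8, 0, 0, 0, -1, 0, 0, -13, 0, 0, 0, -1, 0, 0, -17, 0, 0, 0]

```text
t: 41.3
tcp_pos: [0.4216, -0.1081, 0.1797]
eef_rot: [[-0.028, 1.0, 0.002], [1.0, 0.028, -0.001], [-0.001, 0.002, -1.0]]
force: [1.3, -0.9, -1.4]
grip_width: 0.0161
finger_force: 58.9
```

Emit:
send_rows:
  rows: [-1, 0.5, 1, 0, 0, 0, 0, -1, 1.5, 3, 0, 0, 0, 0, -1, 2.8, 5.7, 0, 0, 0, 0, -1, 4.2, 8.6, 0, 0, 0, 0, -1, 5.6, 11.4, 0, 0, 0, 0]

```text
t: 41.8
tcp_pos: [0.5348, -0.0482, 0.1764]
eef_rot: [[-0.028, 1.0, -0.0], [1.0, 0.028, -0.0], [-0.0, -0.0, -1.0]]
force: [0.4, -0.1, 0.4]
grip_width: 0.0163
finger_force: 59.0
```

Emit:
send_rows:
  rows: [-1, 1.3, 2.7, 0, 0, 0, 0, -1, 2.6, 5.3, 0, 0, 0, 0.3, -1, 3.9, 8, 0, 0, 0, 0.7, -1, 5, 10.2, 0, 0, 0, 0.7, -1, 5.7, 11.5, 0, 0, 0, 0.7]

```text
t: 42.3
tcp_pos: [0.6486, 0.0124, 0.1757]
eef_rot: [[-0.017, 1.0, -0.001], [1.0, 0.017, 0.0], [0.0, -0.001, -1.0]]
force: [0.1, 0.3, -0.4]
grip_width: 0.0163
finger_force: 59.0
```

Emit:
send_rows:
  rows: [-1, 0, 0, 0, 0, 0, 0, -1, 0, 0, 0, 0, 0, 0, -1, 0, 0, 0, 0, 0, 0]

```text
t: 42.6
tcp_pos: [0.6465, 0.0108, 0.1764]
eef_rot: [[-0.015, 1.0, -0.001], [1.0, 0.015, -0.0], [-0.0, -0.001, -1.0]]
force: [0.3, 0.2, -0.2]
grip_width: 0.0164
finger_force: 59.0
```

```bash
python3 snap.py w18
python3 - <<'E'
from h import *
np.set_printoptions(precision=4,suppress=True)
from plant import robot
f=dict(np.load("pics/w18.npz"));P=wcloud(f);s=robot.read_state();R=np.array(s["eef_rot"]);Q=(P-s["tcp_pos"])@R
k=(abs(P[...,2]-.1)<.005)&(P[...,0]>.58)&(P[...,0]<.7);X=P[k][:,:2]
for y in np.arange(-.15,.21,.03):
    c=X[abs(X[:,1]-y)<.01,0]
    if len(c)>15:print(round(y,2),len(c),np.percentile(c,[2,98]).round(4))
k=(Q[...,2]>-.03)&(Q[...,2]<.03)&(abs(Q[...,1])<.02)&(abs(Q[...,0])<.05);im=f["pixels"].astype(int)
k&=im[...,0]>im[...,2]+30
print(k.sum(),np.percentile(Q[k],[1,50,99],axis=0))
E
```

```text
42.65 [0.6466 0.0108 0.1765] [[-0.0153  0.9999 -0.0004]
 [ 0.9999  0.0153 -0.0002]
 [-0.0002 -0.0004 -1.    ]] [ 0.9617 26.8734 11.1131 74.263  -0.0096 90.0849] 0.016184456030131113 [-0.4306 -0.0814 -0.4805]
-0.12 52 [0.6377 0.6623]
-0.09 218 [0.6378 0.6616]
0.03 808 [0.6347 0.6596]
0.06 958 [0.6345 0.6596]
0.09 957 [0.6343 0.659 ]
0.12 923 [0.6337 0.6584]
0.15 872 [0.6332 0.6581]
3256 [[-0.0275 -0.0085 -0.0224]
 [ 0.0101  0.0011 -0.0132]
 [ 0.0305  0.009   0.002 ]]
```

Emit:
send_rows:
  rows: [-1, 0, 0.1, 2, 0, 0, 0, -1, 0, 0.1, 4, 0, 0, 0, -1, 0, 0.1, 5.5, 0, 0, 0, -1, 0, 0.1, 6.2, 0, 0, 0, -1, 0, 0.1, 6.5, 0, 0, 0]

```text
t: 43.15
tcp_pos: [0.6478, 0.0109, 0.1111]
eef_rot: [[-0.015, 1.0, -0.001], [1.0, 0.015, -0.0], [-0.0, -0.001, -1.0]]
force: [-0.1, -0.3, -0.7]
grip_width: 0.0164
finger_force: 59.0
```

Emit:
send_rows:
  rows: [-1, 0, 0, 0.1, 0, 0, 0, -1, 0, 0, 0.2, 0, 0, 0, -1, 0, 0, 0.3, 0, 0, 0, -1, 0, 0, 0.4, 0, 0, 0, -1, 0, 0, 0.4, 0, 0, 0]

```text
t: 43.65
tcp_pos: [0.6484, 0.0113, 0.1074]
eef_rot: [[-0.016, 1.0, 0.0], [1.0, 0.016, -0.0], [-0.0, 0.0, -1.0]]
force: [0.2, 0.2, 0.2]
grip_width: 0.0161
finger_force: 59.0
```

Emit:
send_rows:
  rows: [-1, 0, 0, 0.05, 0, 0, 0, -1, 0, 0, 0.05, 0, 0, 0, 0, 0, 0, 0.05, 0, 0, 0, 0, 0, 0, 0.05, 0, 0, 0, 0, 0, 0, 0.05, 0, 0, 0]

```text
t: 44.15
tcp_pos: [0.6484, 0.0113, 0.1067]
eef_rot: [[-0.016, 1.0, -0.0], [1.0, 0.016, -0.0], [-0.0, -0.0, -1.0]]
force: [0.1, 0.4, -1.2]
grip_width: 0.043
finger_force: 0.0
```

Emit:
send_rows:
  rows: [0, 0, 0, 0, 0, 0, 0, 0, 0, 0, -2, 0, 0, 0, 0, 0, 0, -6, 0, 0, 0, 0, 0, 0, -10, 0, 0, 0, 0, 0, 0, -13, 0, 0, 0]

```text
t: 44.65
tcp_pos: [0.6487, 0.0113, 0.2393]
eef_rot: [[-0.016, 1.0, 0.002], [1.0, 0.016, -0.0], [-0.0, 0.002, -1.0]]
force: [-0.5, -0.0, -0.3]
grip_width: 0.0427
finger_force: 0.0
```

Emit:
send_rows:
  rows: [0.3, 0, 0, 0, 0, 0, 0, 0.3, 0, 0, 0, 0, 0, 0]

```text
t: 44.85
tcp_pos: [0.6487, 0.0113, 0.2372]
eef_rot: [[-0.016, 1.0, 0.001], [1.0, 0.016, -0.0], [-0.0, 0.001, -1.0]]
force: [-0.4, 0.5, -0.8]
grip_width: 0.0555
finger_force: 0.0
```

```bash
python3 snap.py w19
python3 - <<'E'
from h import *
np.set_printoptions(precision=4,suppress=True)
f=dict(np.load("pics/w19.npz"));P=wcloud(f)
k=(P[...,0]>.62)&(P[...,0]<.68)&(abs(P[...,1]-.011)<.05)
for a,b in ((.116,.124),(.130,.157)):
    X=P[k&(P[...,2]>a)&(P[...,2]<b)];print(a,len(X),np.median(X[:,2]) if len(X) else 0,cv2.minAreaRect((X[:,:2]*1000).astype(np.float32)))
from plant import robot
f=robot.grab_frame("top");np.savez("pics/t19.npz",**f);P=cloud(f)
# cover: bar on mat
k=(abs(P[...,2]-.129)<.006)&(P[...,0]<.48)&(P[...,0]>.22)&(P[...,1]>.2)&(P[...,1]<.45);X=P[k];print("bar",len(X),cv2.minAreaRect((X[:,:2]*1000).astype(np.float32)) if len(X) else 0)
im=f["pixels"].astype(int);m=((im.sum(2)<110)).astype(np.uint8);m[:230]=0;m[300:]=0;m[:,:112]=0;m[:,175:]=0
for c in cv2.findContours(m,0,2)[0]:
    if cv2.contourArea(c)>40:
        W=np.array([onz(f,u,v,.129)[:2] for u,v in c[:,0]]);print("dark",cv2.minAreaRect((W*1000).astype(np.float32)))
E
```

```text
44.9 [0.6481 0.0113 0.2361] [[-0.0158  0.9999 -0.0008]
 [ 0.9999  0.0158 -0.0001]
 [-0.0001 -0.0008 -1.    ]] [ 0.998  26.1785 18.6561 82.5231 -0.0054 90.0904] 0.05517974430149334 [ 0.3315  0.5719 -0.0881]
0.116 1004 0.12076773872079616 ((648.8270263671875, 11.825902938842773), (17.908864974975586, 59.959228515625), 1.2704522609710693)
0.13 271 0.15368314165232616 ((648.3818969726562, 11.977960586547852), (55.70220947265625, 3.283609390258789), 89.85962677001953)
bar 129 ((359.88067626953125, 339.529296875), (55.20195007324219, 16.955810546875), 0.5468692183494568)
dark ((360.22833251953125, 333.4243469238281), (55.407310485839844, 15.890633583068848), 3.8863353729248047)
```

Emit:
send_rows:
  rows: [1, 3.3, -2.8, -0.5, 0, 0, -8.4, 1, 6.6, -5.6, -1, 0, 0, -16.8, 1, 9.9, -8.4, -1.5, 0, 0, -25.2, 1, 13.2, -11.2, -1.5, 0, 0, -33.6, 1, 16.6, -14.1, -1.5, 0, 0, -42]

```text
t: 45.45
tcp_pos: [0.503, 0.1758, 0.2505]
eef_rot: [[-0.685, 0.729, -0.002], [0.729, 0.685, -0.001], [0.001, -0.002, -1.0]]
force: [0.8, 0.8, -0.2]
grip_width: 0.0856
finger_force: 0.0
```

Emit:
send_rows:
  rows: [1, 4.4, 0.1, 0, 0, 0, -8.4, 1, 8.8, 0.2, 0, 0, 0, -16.8, 1, 13.2, 0.4, 0, 0, 0, -25.2, 1, 17.6, 0.5, 0, 0, 0, -33.6, 1, 21.8, 0.6, 0, 0, 0, -42]

```text
t: 45.95
tcp_pos: [0.3588, 0.3395, 0.2506]
eef_rot: [[-0.997, 0.083, -0.002], [0.083, 0.997, -0.001], [0.001, -0.002, -1.0]]
force: [0.6, -0.2, -0.2]
grip_width: 0.0856
finger_force: 0.0
```

Emit:
send_rows:
  rows: [1, 0, 0, 0, 0, 0, -5.1, 1, 0, 0, 0, 0, 0, -5.1, 1, 0, 0, 0, 0, 0, -5.1, 1, 0, 0, 0, 0, 0, -5.1]

```text
t: 46.35
tcp_pos: [0.3611, 0.3381, 0.2513]
eef_rot: [[-1.0, 0.003, -0.001], [0.003, 1.0, -0.001], [0.001, -0.001, -1.0]]
force: [-0.2, 0.0, 0.1]
grip_width: 0.0851
finger_force: 0.0
```

```bash
python3 snap.py w20
cat > bar.py <<'E'
import sys
from h import *
f=dict(np.load(f"pics/{sys.argv[1]}.npz"));P=wcloud(f);z=float(sys.argv[2]);b=[float(v) for v in sys.argv[3:7]]
print(slab(P,z,b,.005))
E
python3 bar.py w20 .129 .25 .47 .24 .44; python3 bar.py w1 .137 .28 .47 -.4 -.2
```

```text
46.4 [0.3612 0.3381 0.2515] [[-1.      0.0031 -0.0005]
 [ 0.0031  1.     -0.0006]
 [ 0.0004 -0.0006 -1.    ]] [43.108  10.3479 -2.12   77.5737 -0.0067 43.2832] 0.08538787108405177 [-0.0073  0.1076 -0.5177]
(1037, np.float64(0.1294358577687492), ((362.2401123046875, 338.22882080078125), (15.341116905212402, 59.545936584472656), 89.80442810058594))
(979, np.float64(0.13744821573732857), ((373.27294921875, -301.94635009765625), (15.95809268951416, 58.87166976928711), 82.4312744140625))
```

Emit:
send_rows:
  rows: [1, -0.1, 0, 4, 0, 0, 0, 1, -0.1, 0, 8, 0, 0, 0, 1, -0.1, 0, 12, 0, 0, 0, 1, -0.1, 0, 14, 0, 0, 0, 1, -0.1, 0, 14.4, 0, 0, 0]

```text
t: 46.9
tcp_pos: [0.361, 0.337, 0.1054]
eef_rot: [[-1.0, 0.002, -0.003], [0.002, 1.0, -0.003], [0.003, -0.003, -1.0]]
force: [0.8, 0.2, -0.9]
grip_width: 0.0852
finger_force: 0.0
```

Emit:
send_rows:
  rows: [1, 0, 0, 0, 0, 0, 0, -1, 0, 0, 0, 0, 0, 0, -1, 0, 0, 0, 0, 0, 0, -1, 0, 0, 0, 0, 0, 0, -1, 0, 0, 0, 0, 0, 0]

```text
t: 47.4
tcp_pos: [0.362, 0.3391, 0.1085]
eef_rot: [[-1.0, -0.0, 0.001], [-0.0, 1.0, 0.001], [-0.001, 0.001, -1.0]]
force: [0.1, 0.3, 0.4]
grip_width: 0.0284
finger_force: 0.0
```

Emit:
send_rows:
  rows: [-1, 0, 0, 0, 0, 0, 0, -1, 0, 0, 0, 0, 0, 0, -1, 0, 0, 0, 0, 0, 0]

```text
t: 47.7
tcp_pos: [0.3619, 0.3393, 0.1083]
eef_rot: [[-1.0, -0.0, 0.001], [-0.0, 1.0, 0.001], [-0.001, 0.001, -1.0]]
force: [-1.2, 2.7, 7.1]
grip_width: 0.0146
finger_force: 62.1
```

Run:
```python
from h import *
for n in ("w7","w11","w14"):
    f=dict(np.load(f"pics/{n}.npz"));P=wcloud(f);im=f["pixels"].astype(int)
    k=(P[...,0]>.24)&(P[...,0]<.50)&(P[...,1]>-.42)&(P[...,1]<-.18)&(P[...,2]>.008)&(P[...,2]<.1)&(im[...,2]<im[...,0]-10)&(im.sum(2)<330)
    k=cv2.morphologyEx(k.astype(np.uint8),cv2.MORPH_OPEN,np.ones((3,3)));_,l,st,_=cv2.connectedComponentsWithStats(k);X=P[l==1+np.argmax(st[1:,4])]
    X=X[X[:,2]<.018];print(n,len(X),cv2.minAreaRect((X[:,:2]*1000).astype(np.float32)),np.percentile(X[:,2],[2,50,98]))
f=dict(np.load("pics/t19.npz"));im=f["pixels"].astype(int);m=((im.sum(2)<260)&(im[...,0]>im[...,2])).astype(np.uint8);m[:228]=0;m[301:]=0;m[:,:330]=0;m[:,387:]=0
m=cv2.morphologyEx(m,cv2.MORPH_CLOSE,np.ones((9,9)));c=max(cv2.findContours(m,0,2)[0],key=cv2.contourArea)
W=np.array([onz(f,u,v,.012)[:2] for u,v in c[:,0]]);print(cv2.minAreaRect((W*1000).astype(np.float32)))
P=cloud(f);print(slab(P,.044))
```

```text
w7 12694 ((373.16571044921875, -301.7352294921875), (144.5186309814453, 188.84571838378906), 82.33755493164062) [0.01121101 0.01278856 0.01434962]
w11 13630 ((373.18048095703125, -301.72943115234375), (144.80853271484375, 188.86900329589844), 82.47781372070312) [0.01118136 0.01278607 0.01430517]
w14 13932 ((372.9645690917969, -301.82684326171875), (144.40879821777344, 188.5535888671875), 82.43091583251953) [0.01116779 0.01278291 0.01432088]
((373.09222412109375, -298.3175354003906), (145.81105041503906, 189.15835571289062), 82.71214294433594)
(549, np.float64(0.04384303433479877), ((367.5146179199219, -300.6122131347656), (48.46776580810547, 99.6849136352539), 76.24870300292969))
```

Emit:
send_rows:
  rows: [-1, 0, 0, -1, 0, 0, 0, -1, 0, 0, -4, 0, 0, 0, -1, 0, 0, -8, 0, 0, 0, -1, 0, 0, -12, 0, 0, 0, -1, 0, 0, -14, 0, 0, 0]

```text
t: 48.2
tcp_pos: [0.3621, 0.3388, 0.2511]
eef_rot: [[-1.0, 0.0, 0.002], [0.0, 1.0, 0.001], [-0.002, 0.001, -1.0]]
force: [1.0, -0.1, -4.2]
grip_width: 0.0143
finger_force: 60.9
```

Emit:
send_rows:
  rows: [-1, 0, -1.5, 0, 0, 0, 0, -1, -0.1, -4.5, 0, 0, 0, 0, -1, -0.2, -8.4, 0, 0, 0, 0, -1, -0.2, -12.3, 0, 0, 0, 0, -1, -0.3, -16, 0, 0, 0, 0]

```text
t: 48.7
tcp_pos: [0.3631, 0.176, 0.2463]
eef_rot: [[-1.0, -0.0, -0.003], [-0.0, 1.0, -0.002], [0.003, -0.002, -1.0]]
force: [1.0, -0.8, -3.7]
grip_width: 0.0143
finger_force: 60.8
```

Emit:
send_rows:
  rows: [-1, 0, -3.2, 0, 0, 0, 0, -1, -0.1, -6.4, 0, 0, 0, 0, -1, -0.2, -9.6, 0, 0, 0, 0, -1, -0.2, -12.8, 0, 0, 0, 0, -1, -0.3, -16, 0, 0, 0, 0]

```text
t: 49.2
tcp_pos: [0.3657, 0.0168, 0.2465]
eef_rot: [[-1.0, 0.0, -0.003], [0.0, 1.0, -0.001], [0.003, -0.001, -1.0]]
force: [0.7, 0.3, -3.8]
grip_width: 0.0146
finger_force: 60.8
```

Emit:
send_rows:
  rows: [-1, 0, -3.2, 0, 0, 0, 0, -1, -0.1, -6.4, 0, 0, 0, 0, -1, -0.2, -9.6, 0, 0, 0, 0, -1, -0.2, -12.8, 0, 0, 0, 0, -1, -0.3, -16, 0, 0, 0, 0]

```text
t: 49.7
tcp_pos: [0.3687, -0.1425, 0.2465]
eef_rot: [[-1.0, 0.0, -0.003], [0.0, 1.0, 0.001], [0.003, 0.001, -1.0]]
force: [1.0, -0.0, -4.3]
grip_width: 0.0144
finger_force: 60.8
```

Emit:
send_rows:
  rows: [-1, 0, -4, 0, 0, 0, 0, -1, -0.1, -8, 0, 0, 0, 1, -1, -0.2, -12, 0, 0, 0, 3, -1, -0.2, -14.6, 0, 0, 0, 6, -1, -0.2, -16.1, 0, 0, 0, 7.6]

```text
t: 50.2
tcp_pos: [0.3709, -0.3038, 0.2462]
eef_rot: [[-0.991, 0.136, -0.003], [0.136, 0.991, 0.001], [0.003, 0.001, -1.0]]
force: [1.2, 0.5, -4.1]
grip_width: 0.0145
finger_force: 60.8
```

Emit:
send_rows:
  rows: [-1, 0, 0, 0, 0, 0, 0, -1, 0, 0, 0, 0, 0, 0, -1, 0, 0, 0, 0, 0, 0, -1, 0, 0, 0, 0, 0, 0]

```text
t: 50.6
tcp_pos: [0.3727, -0.3012, 0.2479]
eef_rot: [[-0.991, 0.131, -0.0], [0.131, 0.991, 0.0], [0.0, 0.0, -1.0]]
force: [-0.1, -0.2, -3.8]
grip_width: 0.0145
finger_force: 60.8
```

```bash
python3 snap.py w21
```

```text
50.65 [ 0.3728 -0.3013  0.248 ] [[-0.9914  0.1306  0.    ]
 [ 0.1306  0.9914 -0.0001]
 [-0.     -0.0001 -1.    ]] [-38.9444   8.8514  -4.4869  76.6575  -0.0017 -31.4383] 0.01468386831072887 [-0.0957 -0.1675 -4.0405]
```

View pics/w21.png

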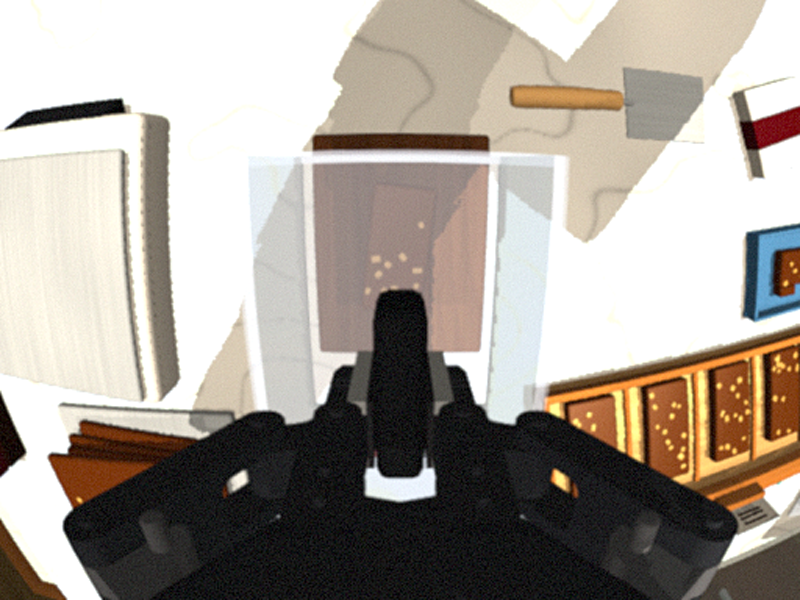

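Emit:
send_rows:
  rows: [-1, 0, -0.1, 3, 0, 0, 0, -1, 0, -0.1, 6.5, 0, 0, 0, -1, 0, -0.1, 10, 0, 0, 0, -1, 0, -0.1, 11.8, 0, 0, 0, -1, 0, -0.1, 12.6, 0, 0, 0]

```text
t: 51.15
tcp_pos: [0.3719, -0.302, 0.1203]
eef_rot: [[-0.991, 0.131, -0.002], [0.131, 0.991, 0.002], [0.002, 0.001, -1.0]]
force: [0.1, 0.4, -3.2]
grip_width: 0.0147
finger_force: 60.8
```

Emit:
send_rows:
  rows: [-1, 0, 0, 0.1, 0, 0, 0, -1, 0, 0, 0.3, 0, 0, 0, -1, 0, 0, 0.5, 0, 0, 0, -1, 0, 0, 0.6, 0, 0, 0, -1, 0, 0, 0.6, 0, 0, 0]

```text
t: 51.65
tcp_pos: [0.373, -0.3034, 0.1163]
eef_rot: [[-0.991, 0.132, 0.001], [0.132, 0.991, -0.001], [-0.001, -0.001, -1.0]]
force: [0.6, -0.5, -4.2]
grip_width: 0.0146
finger_force: 61.0
```

Emit:
send_rows:
  rows: [-1, 0, 0, 0.1, 0, 0, 0, -1, 0, 0, 0.1, 0, 0, 0, 1, 0, 0, 0.1, 0, 0, 0, 1, 0, 0, 0.1, 0, 0, 0, 1, 0, 0, 0, 0, 0, 0]

```text
t: 52.15
tcp_pos: [0.3728, -0.3033, 0.116]
eef_rot: [[-0.991, 0.132, 0.0], [0.132, 0.991, -0.0], [-0.0, -0.0, -1.0]]
force: [-0.3, -0.4, -0.1]
grip_width: 0.0577
finger_force: 0.0
```

Emit:
send_rows:
  rows: [1, 0, 0, 0, 0, 0, 0, 1, 0, 0, -3, 0, 0, 0, 1, 0, 0, -7, 0, 0, 0, 1, 0, 0, -12, 0, 0, 0, 1, 0, 0, -15, 0, 0, 0]

```text
t: 52.65
tcp_pos: [0.3731, -0.3036, 0.2692]
eef_rot: [[-0.991, 0.132, 0.002], [0.132, 0.991, -0.002], [-0.003, -0.002, -1.0]]
force: [1.0, -1.0, -0.5]
grip_width: 0.0854
finger_force: 0.0
```

Emit:
send_rows:
  rows: [1, 0, 0, 0, 0, 0, 0, 1, 0, 0, 0, 0, 0, 0, 1, 0, 0, 0, 0, 0, 0]

```text
t: 52.95
tcp_pos: [0.3722, -0.3028, 0.2647]
eef_rot: [[-0.991, 0.132, -0.001], [0.132, 0.991, 0.001], [0.002, 0.001, -1.0]]
force: [-0.3, -0.1, -0.1]
grip_width: 0.0857
finger_force: 0.0
```

```bash
python3 snap.py w22; python3 bar.py w22 .137 .28 .47 -.4 -.2
python3 - <<'E'
from h import *
from plant import robot
f=robot.grab_frame("side");g=robot.grab_frame("top")
a=cv2.resize(f["pixels"][90:330,60:340,::-1],(440,377),interpolation=cv2.INTER_CUBIC);b=cv2.resize(np.clip(g["pixels"][150:310,110:400,::-1]*1.4,0,255).astype(np.uint8),(360,199))
o=np.zeros((377,800,3),np.uint8);o[:,:440]=a;o[:199,440:]=b;cv2.imwrite("pics/fin.png",o)
E
```

```text
53.0 [ 0.3722 -0.3028  0.2645] [[-0.9912  0.1322 -0.0018]
 [ 0.1322  0.9912  0.0014]
 [ 0.002   0.0011 -1.    ]] [-39.1283   8.7496  -2.1982  79.1837  -0.0051 -31.5318] 0.08537802075819752 [ 0.5786 -0.0907 -0.7091]
(1009, np.float64(0.1374709385847905), ((373.49169921875, -304.36004638671875), (15.618042945861816, 58.889591217041016), 81.99524688720703))
```

View pics/fin.png

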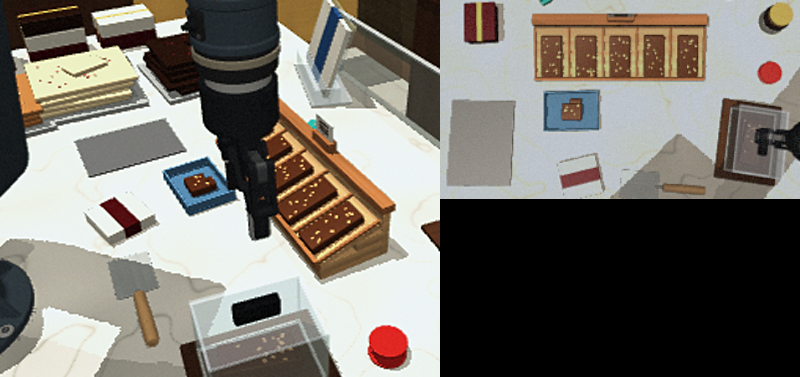

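```bash
python3 -c "
from plant import robot
print(robot.close_job())"
```

```text
the job is handed in; nothing more can be done
None
```

The job is handed in at about 53 s and every step was done: the broken piece is in the dish, all five places hold a whole slab, and the price card stands on the rail. The cover is back over the two slabs left, about 3 mm off the board's centre and within half a degree of square.

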